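# Stack the washed slats crosswise to dry

### The arm

A 6-joint arm with a two-finger parallel gripper is mounted at the origin on a cart in front of the work surface, level with it; the furniture and walls round the work are solid. World frame = base frame: x ahead of the robot, y to its left, z up, the work surface at z = 0. Lengths are in m, angles in degrees, forces in N, time in s.
With the tool pointing down it reaches from about 0.35 to 0.875 m from the base axis. Payload 4.2 kg.
Tool frame: the origin (TCP) lies at the very end of the fingers, on their centre line; the grasp point (between the pads) lies 19 mm behind it; z points along the fingers, y is the line along which they close (so a half turn about z gives the same grasp; the last joint's range is limited). The gripper opens to 87 mm and grips with 3 to 60 N. Pads are 19 mm wide; open, the fingers measure 117 mm over their backs; the gripper's body (75 mm by 190 mm) begins 51 mm behind the grasp point.
Start: joints at [78.014, 22.042, 0.453, 0, -68.411, -14.817], TCP at [0.282, 0.558, 0.223] pointing down, gripper open.
Joint ranges: [-179.83, 179.83], [-69.29, 118.12], [-61.27, 80.66], [-181.25, 117.63], [-171.15, -9.14], [-177.46, 177.46]. Speed limits (degrees/s): [159.86, 159.86, 180, 180, 180, 180].

### API

Orientations are given as a 3x3 rotation matrix whose columns are the frame's x, y, z axes.
In Python, from station import r gives the robot as it stands.
- The arm moves only by the tool jog_arm, never from a script. Its argument "plan" is text: rows parted by semicolons, each of 7 numbers parted by spaces: the shift along the tool's x, y, z normalised to -1 to 1, where 1 is 0.025 m, then the turn, a rotation vector about the tool's x, y, z normalised to -1 to 1, where 1 is 8 degrees, then the closure, from -1 (fully open) to 1 (shut). A call has exactly 10 rows; each row shifts and turns the commanded pose from where the row before left it, along the tool's axes as they then stand; what a row does not reach is not made up. A row lasts 1/10 s, in which the tool goes at most 50 mm and 8.59 degrees, less where a joint would pass 70% of its speed; a pose out of reach is approached as far as the arm can. A call with a number of a shift or a turn outside -1 to 1 is refused whole. A call with a gripper value outside its range is refused whole. The fingers move at their own pace and stop on an object; the grip force is fixed at half the most. Time passes only in rows, so rows that do not move let the fingers close, or fill a call up. It gives the time, the measured TCP pose, the force, the opening and the grip force at its end, in the units of the state.
- r.sense(): the state, without advancing time (a new reading comes with each control period).
- r.capture(name): name is "scene" or "top"; returns (picture, depth): 420x560x3 uint8, red, green, blue; 420x560 float32, m along the optical axis (not along the pixel's ray), 0 where there is no reading.
- r.get_calibration(name): a dict with "mtx" (3x3 intrinsics, pixels), "distortion" ([k1, k2, p1, p2, k3] as OpenCV has them; the pictures are not rectified), "extrinsics" (4x4, takes a point from camera to world coordinates). Camera axes: x right, y up, looking along -z (the intrinsics and any distortion apply to the point x, -y, -z); pixel columns grow to the right and rows downward; lengths in m; the calibration is good to about 2 mm. A picture is of the moment at which its call begins. get_calibration takes no time and is no camera call.
- r.finish_job(): hands the job in; it is judged then, once.
The state is a dict: "time_s": time; "joints": joint angles; "joint_velocities": joint speeds; "effort": joint torques, N m; "tcp_pos": TCP position; "ee_rot": TCP orientation; "wrist_force": force on the tool from outside, world axes, zero at the start; "moment": the same for the moment, N m; "gripper_width": opening from 0.0 (shut) to 1.0 (fully open); "gripper_force": force on a finger pad.
Only numpy, scipy, OpenCV 4.12 (cv2) and the standard library are available. Lean on these libraries where they do the work, as an engineer would, in place of code of your own. Each camera call takes 0.05 s, during which the arm holds its last target. There are 200 camera calls.

### The job

Stack the four washed slats from the draining rack crosswise on the drying stand so that air reaches them: first lay the two dark slats across both rails, one over each pair of red marks, then the two pale slats across the dark ones, one straight above each rail, all of them centred and square. Set each slat down gently, neither letting it fall nor pressing it hard onto the stand (its height differs each time), and leave the cup, the moka pot and the mug where they are.

Things in the scene. Friction and masses are not known exactly. Their poses are not given: they have to be found in the camera images.
- dark_1: dark brown wooden slat, 150 x 30 x 14 mm, 60 g nominal; origin at its centre, x along its length, y across its width, z through its thickness (as it lies in the rack, z is the normal of the slope, pointing up)
- dark_2: the second dark brown slat, just like dark_1
- pale_1: pale wooden slat, same size and axes as dark_1
- pale_2: the second pale slat, just like pale_1
- rack: fixed wire draining rack, 260 wide (y) x 150 deep x 115 mm high; origin on the worktop under its middle. Its bed slopes up along its +x (about the robot's left) at 32 degrees; four lanes at y = -93, -31, 31, 93 mm hold one slat each, its length up the slope, lower end against a lip wire
- rack_bed (a point): middle of the rack's sloping bed, level with the slats' undersides. Slats lie on two cross wires 48 mm up and down the slope from here, nothing else under them, so fingers can reach 20 mm below a slat's underside at its middle; wire pins 12 mm high stand between the lanes at the cross wires
- stand: fixed drying stand: dark steel foot 150 x 110 mm, column and two level aluminium rails; origin on the worktop under its middle, z up. Rails run along its x (160 long, 16 wide, 20 mm tall) at y = -42 and 42 mm, with red mark bands at x = -42 and 42 mm. Rail tops are 60 to 90 mm above the worktop, clamped differently each time, not reported: see or feel it
- cup: white tea cup behind the work, 91 x 120 x 71 mm, loose; origin at its underside
- moka: moka pot with black handle on the hob, 98 x 155 x 174 mm, loose; origin at its underside
- mug: white mug with green inside, left of the rack, 80 x 113 x 91 mm, loose; origin at its underside
Mind the look-alikes: they are no part of the job. Leave any orange or turquoise look-alike of the dark_1 alone.

How it is judged:
By the outcome, as a careful person would: the job done as asked, in the order asked, and still so for the second after the job is handed in, with the robot touching nothing.
It also fails if it takes over 72 s, if anything falls off the work surface, if the arm or the gripper's body presses on something with over 40 N, if the wrist force passes 120 N, or if a joint passes its speed limit or range.

## Working session

There is one attempt and no reset: what is moved stays moved. The work goes in short steps, Python scripts to look and compute and a tool call to move; the robot and the scene stay as the last step left them, time stands still between calls to the robot, and variables do not carry over. Pictures are saved under pics/ and viewed, at most 10 in all, crops included, and the job is handed in when it is done.

Besides the shell and the picture viewer there is one more tool, called after "Emit:" as name(argument=value, ...) on one line, values as JSON. jog_arm: Moves the arm, as the interface text tells. Scaled input: -1 to 1 covers 0.025 m each way for a shift and 8 degrees each way for a turn. Its arguments: {"type":"object","properties":{"plan":{"type":"string"}},"required":["plan"]}

```bash
ls; mkdir -p pics; cat > h.py <<'E'
import numpy as np, cv2
from station import r
def cap(n):
    p,d=r.capture(n); return p,d,r.get_calibration(n)
def cloud(d,c):
    h,w=d.shape; v,u=np.mgrid[0:h,0:w].astype(np.float32)
    q=cv2.undistortPoints(np.stack([u.ravel(),v.ravel()],1)[:,None],np.array(c["mtx"]),np.array(c["distortion"]))[:,0]
    z=d.ravel(); P=np.stack([q[:,0]*z,-q[:,1]*z,-z],1)
    E=np.array(c["extrinsics"]); return (P@E[:3,:3].T+E[:3,3]).reshape(h,w,3)
E
python3 - <<'E'
from h import *
for n in("scene","top"):
    p,d,c=cap(n); cv2.imwrite(f"pics/{n}0.png",p[:,:,::-1]); np.savez(f"{n}0.npz",p=p,d=d,X=cloud(d,c))
    print(n,np.round(c["extrinsics"],3).tolist())
print(r.sense())
E
```

```text
pics
scene [[-0.886, 0.219, -0.41, -0.16], [-0.464, -0.413, 0.783, 1.526], [0.002, 0.884, 0.468, 0.875], [0.0, 0.0, 0.0, 1.0]]
top [[-0.015, 0.987, -0.16, 0.363], [-1.0, -0.013, 0.012, 0.173], [0.01, 0.16, 0.987, 1.439], [0.0, 0.0, 0.0, 1.0]]
{'time_s': 0.1, 'joints': array([ 7.80132866e+01,  2.20862562e+01,  3.87177744e-01, -2.50728160e-02,
       -6.84113614e+01, -1.48163594e+01]), 'joint_velocities': array([ 0.03392428, -0.1467343 ,  0.278752  ,  0.10087019, -0.0584043 ,
        0.04651507]), 'effort': array([-1.47216042e-04, -3.91687489e+01,  1.87936127e+01,  4.23192099e+00,
        1.34420747e-02, -6.97185192e-05]), 'tcp_pos': array([0.28157254, 0.55737231, 0.22156773]), 'ee_rot': array([[ 8.92488884e-01, -4.51068681e-01, -7.98346281e-04],
       [-4.51069376e-01, -8.92487072e-01, -1.80096852e-03],
       [ 9.98467599e-05,  1.96745394e-03, -9.99998060e-01]]), 'wrist_force': array([-0.0038181 ,  0.29047444, -0.7217523 ]), 'moment': array([-0.00772939, -0.02343839,  0.03092366]), 'gripper_force': 0.0, 'gripper_width': 1.0022494745378623}
```

View pics/scene0.png

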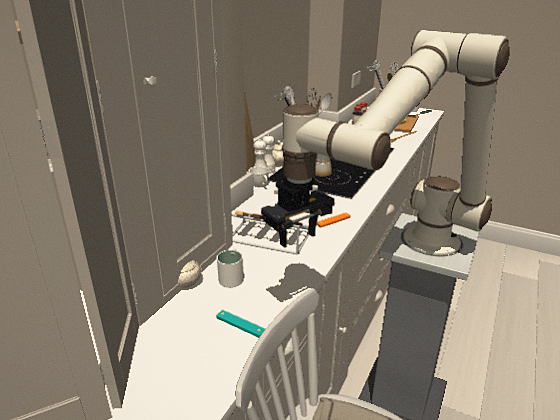

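View pics/top0.png

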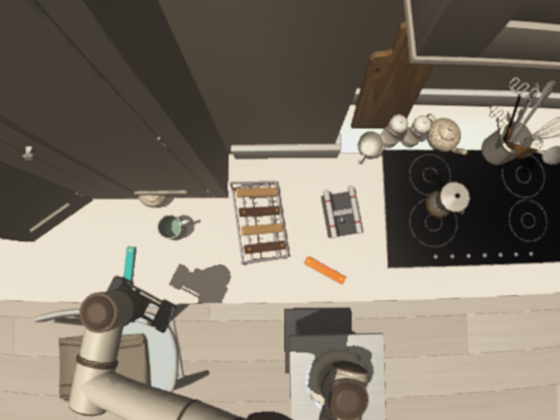

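The top view shows the rack at about (260,222), with slats in the order pale, dark, pale, dark from far to near. The stand is at about (342,212). The orange (325,270) and turquoise (130,265) look-alikes are to be left alone.

```bash
python3 - <<'E'
from h import *
f=np.load("top0.npz"); p,d,X=f["p"],f["d"],f["X"]
cr=p[165:275,220:380,::-1]; cv2.imwrite("pics/crop0.png",cv2.resize(cr,None,fx=5,fy=5,interpolation=cv2.INTER_CUBIC))
hsv=cv2.cvtColor(p,cv2.COLOR_RGB2HSV)
m=np.zeros(d.shape,bool); m[170:270,225:300]=1
h,s,v=[hsv[:,:,i].astype(int) for i in range(3)]
wood=m&(s>100)&(h<25)&(X[:,:,2]>0.02)
n,l=cv2.connectedComponents(wood.astype(np.uint8),connectivity=4)
for i in range(1,n):
    k=l==i
    if k.sum()<60: continue
    P=X[k]; c=np.median(P,0); uv=np.argwhere(k)
    _,_,V=np.linalg.svd(P-P.mean(0),full_matrices=False)
    a=(P-P.mean(0))@V.T
    print(k.sum(),uv.mean(0)[::-1].round(1),np.median(v[k]),"mean",P.mean(0).round(4),"ax",V.round(3).tolist(),"ext",np.ptp(a,axis=0).round(3), "mid",(P.mean(0)+((a.max(0)+a.min(0))/2)@V).round(4))
# stand
m=np.zeros(d.shape,bool); m[175:245,310:375]=1
Z=X[:,:,2]; k=m&(Z>0.045)&(Z<.11); print("z hist",np.histogram(Z[k],bins=13,range=(.045,.11)))
k=m&(Z>0.03); 
red=m&(s>120)&((h<8)|(h>172))&(Z>.04)
n,l,st,ce=cv2.connectedComponentsWithStats(red.astype(np.uint8))
for i in range(1,n): print("red",st[i,4],ce[i].round(1),X[l==i].mean(0).round(4))
print("table z",np.median(Z[230:260,290:300]),)
E
```

```text
327 [255.9 191.9] 170.0 mean [0.6242 0.2615 0.0861] ax [[-0.191, 0.088, 0.978], [0.015, 0.996, -0.086], [-0.981, -0.002, -0.192]] ext [1.416 0.27  0.027] mid [0.4974 0.2456 0.7344]
258 [258.8 211. ] 93.0 mean [0.5595 0.2523 0.0931] ax [[-0.147, -0.002, 0.989], [0.045, -0.999, 0.004], [-0.988, -0.045, -0.147]] ext [1.414 0.136 0.022] mid [0.4635 0.2427 0.7394]
308 [261.3 228.8] 172.0 mean [0.5017 0.2447 0.0919] ax [[-0.108, 0.017, 0.994], [0.076, -0.997, 0.025], [-0.991, -0.078, -0.107]] ext [1.406 0.156 0.026] mid [0.4332 0.2386 0.7382]
260 [264.  246.9] 96.0 mean [0.4435 0.2363 0.0882] ax [[-0.072, 0.072, 0.995], [0.102, -0.992, 0.079], [-0.992, -0.107, -0.065]] ext [1.4   0.22  0.022] mid [0.4024 0.2315 0.7337]
z hist (array([  1,   2,  23,  64,  40,  27, 141, 269,  69,   0,   0,   0,   0]), array([0.045, 0.05 , 0.055, 0.06 , 0.065, 0.07 , 0.075, 0.08 , 0.085,
       0.09 , 0.095, 0.1  , 0.105, 0.11 ]))
table z 0.0017403583997926964
```

View pics/crop0.png

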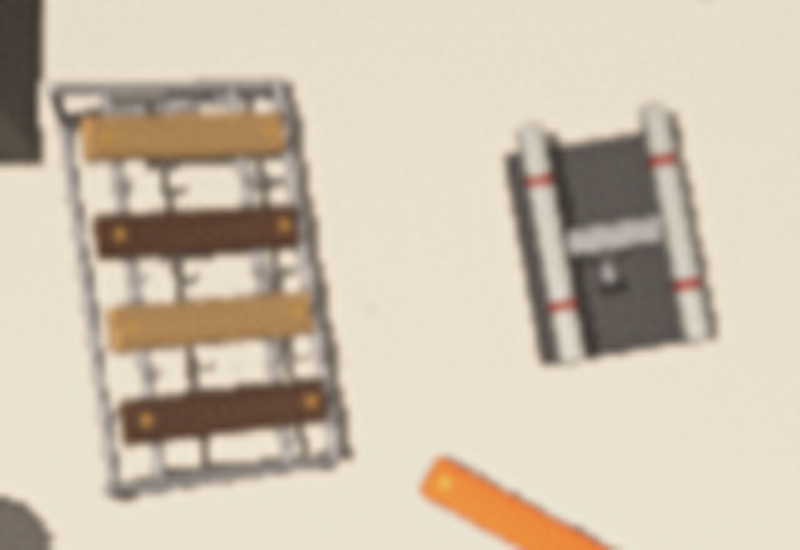

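```bash
cat > meas.py <<'E'
from h import *
def rays(c,uv):
    q=cv2.undistortPoints(np.float64(uv).reshape(-1,1,2),np.array(c["mtx"]),np.array(c["distortion"]))[:,0]
    E=np.array(c["extrinsics"]); D=np.c_[q[:,0],-q[:,1],-np.ones(len(q))]@E[:3,:3].T
    return E[:3,3],D
def hit(c,uv,n,k):   # plane n.x=k
    o,D=rays(c,uv); n=np.array(n,float); return o+D*((k-o@n)/(D@n))[:,None]
E
python3 - <<'E'
from meas import *
f=np.load("top0.npz"); p,d,X=f["p"],f["d"],f["X"]; c=r.get_calibration("top")
hsv=cv2.cvtColor(p,cv2.COLOR_RGB2HSV); h,s,v=[hsv[:,:,i].astype(int) for i in range(3)]; Z=X[:,:,2]
m=np.zeros(d.shape,bool); m[170:270,225:300]=1
wood=(m&(s>90)&(h<25)).astype(np.uint8)
n,l,st,ce=cv2.connectedComponentsWithStats(wood,connectivity=4)
ids=[i for i in range(1,n) if st[i,4]>120]
ok=np.isin(l,ids)&(d>0)&(Z<.15); er=cv2.erode(ok.astype(np.uint8),np.ones((3,3)))>0
P=X[er]; 
for _ in range(5):
    A=np.c_[P[:,:2],np.ones(len(P))]; w=np.linalg.lstsq(A,P[:,2],rcond=None)[0]; e=P[:,2]-A@w; P=P[abs(e)<.006]
nn=np.array([-w[0],-w[1],1]); nn/=np.linalg.norm(nn)
k=w[2]*nn[2]; print("plane",nn.round(4),"slope",np.degrees(np.arccos(nn[2])).round(2),"res",e.std(),len(P),"yaw of up-slope",np.degrees(np.arctan2(-nn[1],-nn[0])).round(2))
for i in ids:
    (cx,cy),(a,b),an=cv2.minAreaRect(np.argwhere(l==i)[:,::-1].astype(np.float32))
    cnt=np.argwhere(l==i)[:,::-1]; H=hit(c,cnt,nn,k); H=H[:]
    ctr=H.mean(0); _,_,V=np.linalg.svd(H-ctr,full_matrices=False); a=(H-ctr)@V.T; u=V[0]*np.sign(V[0][1])
    Lp=np.percentile(a,[1,99],axis=0); mid=ctr+((Lp[0]+Lp[1])/2)@V
    print(np.median(v[l==i]),"c",ctr.round(4),"mid",mid.round(4),"ax",u.round(3),"yaw",np.degrees(np.arctan2(u[1],u[0])).round(2),"ext",np.ptp(Lp,axis=0).round(4))
print("fit colour edge")
# rails: bright, high
m=np.zeros(d.shape,bool); m[180:242,318:366]=1
k2=m&(d>0)&(Z>.072)&(Z<.1); n,l2,st2,ce2=cv2.connectedComponentsWithStats(k2.astype(np.uint8))
for i in range(1,n):
    if st2[i,4]<60: continue
    kk=l2==i; e2=cv2.erode(kk.astype(np.uint8),np.ones((1,3)))>0
    zt=np.median(Z[e2]); H=hit(c,np.argwhere(kk)[:,::-1],[0,0,1],zt)
    ctr=H.mean(0); _,_,V=np.linalg.svd(H-ctr,full_matrices=False); a=(H-ctr)@V.T
    print("rail",st2[i,4],"zt",zt.round(4),"ctr",ctr.round(4),"ang",np.degrees(np.arctan2(V[0][1],V[0][0])).round(2),"ext",np.ptp(a,axis=0).round(3))
rd=(m&(p[:,:,0].astype(int)-p[:,:,1]>35)).astype(np.uint8); wt=np.clip(p[:,:,0].astype(float)-p[:,:,1]-15,0,None)
n,l3,st3,ce3=cv2.connectedComponentsWithStats(rd)
for i in range(1,n):
    g=np.argwhere(l3==i); W=wt[l3==i]; uv=(g*W[:,None]).sum(0)/W.sum()
    print("red",st3[i,4],uv[::-1].round(2),hit(c,[uv[::-1]],[0,0,1],.083).round(4))
t=(d>0)&(abs(Z)<.02); 
for a,b,e,g in((170,260,293,305),(200,260,370,378),(180,240,200,225)): print("table",np.median(Z[a:b,e:g]).round(4))
E
```

```text
plane [ 0.0746 -0.5264  0.8469] slope 32.12 res 0.002576830892696314 756 yaw of up-slope 98.07
170.0 c [0.6249 0.2621 0.0828] mid [0.6248 0.2601 0.0816] ax [-0.108  0.84   0.532] yaw 97.34 ext [0.1476 0.0282 0.    ]
93.0 c [0.5609 0.2527 0.0826] mid [0.5609 0.2516 0.082 ] ax [-0.12   0.838  0.532] yaw 98.18 ext [0.1436 0.023  0.    ]
172.0 c [0.5027 0.2445 0.0826] mid [0.5032 0.2427 0.0815] ax [-0.122  0.838  0.532] yaw 98.29 ext [0.1466 0.0264 0.    ]
96.0 c [0.4437 0.2363 0.0828] mid [0.4441 0.2343 0.0815] ax [-0.124  0.838  0.532] yaw 98.44 ext [0.1449 0.0224 0.    ]
fit colour edge
rail 248 zt 0.0823 ctr [ 0.5646 -0.0623  0.0823] ang -171.33 ext [0.159 0.018 0.   ]
rail 247 zt 0.0821 ctr [0.5506 0.0207 0.0821] ang -171.28 ext [0.16  0.017 0.   ]
red 10 [352.02 196.5 ] [[ 0.6052 -0.0542  0.083 ]]
red 10 [327.46 200.54] [[0.5927 0.0276 0.083 ]]
red 11 [357.01 221.4 ] [[ 0.5223 -0.0674  0.083 ]]
red 10 [332.05 225.56] [[0.5099 0.015  0.083 ]]
table 0.0019
table 0.0018
table 0.0035
```

```bash
cat > go.py <<'E'
# usage: go.py x y z yawx tilt [nrows] : rows to take the tool there; yawx = heading of tool x when level, tilt = lift of rear about tool y
import sys; from h import *
from scipy.spatial.transform import Rotation as Ro
def Rt(yaw,tilt):
    a=np.radians(yaw); x=np.array([np.cos(a),np.sin(a),0]); z=np.array([0,0,-1.]); y=np.cross(z,x)
    return Ro.from_matrix(np.c_[x,y,z])*Ro.from_euler('y',-tilt,degrees=True)
def rows(p0,R0,p1,R1,n=None):
    w=(R0.inv()*R1).as_rotvec(); 
    n=n or int(np.ceil(max(np.linalg.norm(p1-p0)/.024,np.degrees(np.linalg.norm(w))/7.8,1)))
    p,R=p0.copy(),R0; out=[]
    for i in range(1,n+1):
        pt=p0+(p1-p0)*i/n; Rg=R0*Ro.from_rotvec(w*i/n)
        s=np.round(R.inv().apply(pt-p)/.025,2); t=np.round(np.degrees((R.inv()*Rg).as_rotvec())/8,2)
        p=p+R.apply(s*.025); R=R*Ro.from_rotvec(np.radians(t*8)); out.append(np.r_[s,t])
    return out,p,R
if __name__=="__main__":
    s=r.sense(); p,R=s["tcp_pos"],Ro.from_matrix(s["ee_rot"])
    for leg in " ".join(sys.argv[1:]).split(","):
        a=[float(q) for q in leg.split()]
        o,p,R=rows(p,R,np.array(a[:3]),Rt(a[3],a[4]),int(a[5]) if len(a)>5 else None)
        print(len(o)); print("; ".join(" ".join(f"{q:g}" for q in k+0.) for k in o))
E
python3 - <<'E'
from meas import *
f=np.load("top0.npz"); p,d,X=f["p"],f["d"],f["X"]; c=r.get_calibration("top"); Z=X[:,:,2]
nn=np.array([.0746,-.5264,.8469])
k=nn@[.5609,.2527,.0826-.0018]
def pk(U,V): # refine bright brass peak
    u,v=(U+.5)/5-.5+220,(V+.5)/5-.5+165
    iu,iv=int(round(u)),int(round(v)); w=p[iv-1:iv+2,iu-1:iu+2,1].astype(float); w=np.clip(w-w.min()-5,0,None); g=np.mgrid[-1:2,-1:2]
    return iu+(w*g[1]).sum()/w.sum(), iv+(w*g[0]).sum()/w.sum()
for a,b in(((147,419),(312,401)),((120,234),(285,225)),((130,327),(295,310)),((102,143),(267,128))):
    A=hit(c,[pk(*a),pk(*b)],nn,k); print(A.round(4).tolist(),"mid",A.mean(0).round(4),"d",np.linalg.norm(A[0]-A[1]).round(4),"yaw",np.degrees(np.arctan2(*(A[0]-A[1])[1::-1])).round(2))
for u,v in((222,190),(215,180),(222,150),(200,120),(342,219),(342,211),(345,222),(371,145),(172,227),(453,195),(290,150)): print(u,v,X[v-1:v+2,u-1:u+2].reshape(-1,3)[np.argmax(Z[v-1:v+2,u-1:u+2]*(d[v-1:v+2,u-1:u+2]>0))].round(3))
E
```

```text
[[0.4377, 0.2837, 0.1109], [0.4524, 0.1799, 0.0451]] mid [0.445  0.2318 0.078 ] d 0.1238 yaw 98.08
[[0.5568, 0.3005, 0.1109], [0.5707, 0.1958, 0.0446]] mid [0.5638 0.2482 0.0777] d 0.1247 yaw 97.58
[[nan, nan, nan], [nan, nan, nan]] mid [nan nan nan] d nan yaw nan
[[0.6194, 0.311, 0.1119], [nan, nan, nan]] mid [nan nan nan] d nan yaw nan
222 190 [0.622 0.368 0.152]
215 180 [0.622 0.366 0.296]
222 150 [0.746 0.366 0.173]
200 120 [0.713 0.365 0.524]
342 219 [ 0.534 -0.025  0.032]
342 211 [ 0.563 -0.025  0.067]
345 222 [ 0.53  -0.032  0.035]
371 145 [ 0.807 -0.143  0.011]
172 227 [0.519 0.56  0.013]
453 195 [ 0.587 -0.365  0.171]
290 150 [0.762 0.152 0.108]<stdin>:8: RuntimeWarning: invalid value encountered in scalar divide
```

```bash
python3 go.py ".36 .38 .24 -55 10, .450 .1966 .15 -82 32"
```

```text
9
0.67 0.55 -0.08 0.04 -0.14 0.39; 0.69 0.51 -0.1 0.03 -0.13 0.39; 0.72 0.47 -0.11 0.04 -0.14 0.39; 0.74 0.43 -0.13 0.03 -0.14 0.39; 0.76 0.38 -0.14 0.04 -0.13 0.39; 0.78 0.35 -0.16 0.03 -0.14 0.39; 0.79 0.3 -0.18 0.04 -0.14 0.39; 0.8 0.26 -0.2 0.04 -0.13 0.39; 0.81 0.21 -0.21 0.03 -0.14 0.39
10
0.86 0.13 0.21 0.12 -0.27 0.32; 0.87 0.09 0.18 0.12 -0.27 0.31; 0.88 0.05 0.15 0.13 -0.27 0.32; 0.88 0.02 0.11 0.12 -0.27 0.32; 0.89 -0.02 0.08 0.12 -0.27 0.32; 0.89 -0.06 0.05 0.12 -0.27 0.31; 0.89 -0.09 0.01 0.12 -0.27 0.32; 0.89 -0.14 -0.02 0.13 -0.27 0.32; 0.87 -0.17 -0.05 0.12 -0.27 0.32; 0.86 -0.22 -0.08 0.12 -0.27 0.31
```

Emit:
jog_arm(plan="0.67 0.55 -0.08 0.04 -0.14 0.39 -0.12; 0.69 0.51 -0.1 0.03 -0.13 0.39 -0.12; 0.72 0.47 -0.11 0.04 -0.14 0.39 -0.12; 0.74 0.43 -0.13 0.03 -0.14 0.39 -0.12; 0.76 0.38 -0.14 0.04 -0.13 0.39 -0.12; 0.78 0.35 -0.16 0.03 -0.14 0.39 -0.12; 0.79 0.3 -0.18 0.04 -0.14 0.39 -0.12; 0.8 0.26 -0.2 0.04 -0.13 0.39 -0.12; 0.81 0.21 -0.21 0.03 -0.14 0.39 -0.12; 0 0 0 0 0 0 -0.12")

```text
time_s: 1.1
tcp_pos: [0.3609, 0.3784, 0.241]
ee_rot: [[0.562, -0.821, -0.099], [-0.808, -0.571, 0.144], [-0.175, -0.001, -0.985]]
wrist_force: [0.8, -0.2, -0.3]
gripper_width: 0.563
gripper_force: 0.0
```

Emit:
jog_arm(plan="0.86 0.13 0.21 0.12 -0.27 0.32 -0.12; 0.87 0.09 0.18 0.12 -0.27 0.31 -0.12; 0.88 0.05 0.15 0.13 -0.27 0.32 -0.12; 0.88 0.02 0.11 0.12 -0.27 0.32 -0.12; 0.89 -0.02 0.08 0.12 -0.27 0.32 -0.12; 0.89 -0.06 0.05 0.12 -0.27 0.31 -0.12; 0.89 -0.09 0.01 0.12 -0.27 0.32 -0.12; 0.89 -0.14 -0.02 0.13 -0.27 0.32 -0.12; 0.87 -0.17 -0.05 0.12 -0.27 0.32 -0.12; 0.86 -0.22 -0.08 0.12 -0.27 0.31 -0.12")

```text
time_s: 2.1
tcp_pos: [0.4506, 0.197, 0.15]
ee_rot: [[0.118, -0.99, -0.073], [-0.838, -0.139, 0.528], [-0.533, -0.001, -0.846]]
wrist_force: [0.2, 0.1, -0.4]
gripper_width: 0.559
gripper_force: 0.0
```

```bash
python3 go.py ".450 .1966 .1347 -82 32 2, .4433 .2439 .0585 -82 32 8"; python3 - <<'E'
from h import *
s=r.sense(); print(s["tcp_pos"],s["wrist_force"],s["gripper_width"],s["joints"])
p,d,c=cap("top"); cv2.imwrite("pics/c1.png",cv2.resize(p[165:275,220:380,::-1],None,fx=4,fy=4,interpolation=cv2.INTER_CUBIC))
E
```

```text
2
0.17 0.01 0.26 0 0.01 0; 0.17 0.02 0.25 -0.01 0.01 0
8
0 0 0.45 0 0 0; 0 0 0.45 0 0 0; 0 0 0.45 0 0 0; 0 0 0.45 0 0 0; 0 0 0.45 0 0 0; 0 0 0.45 0 0 0; -0.01 0 0.45 0 0 0; 0 0 0.45 0 0 0
[0.45060541 0.19702203 0.15000027] [ 0.15411036  0.10753203 -0.41231718] 0.5590300224271028 [ 19.72812604  14.65251315 -15.75475474 -37.69896073 -58.50149195
   8.19087427]
```

Emit:
jog_arm(plan="0.17 0.01 0.26 0 0.01 0 -0.12; 0.17 0.02 0.25 0 0.01 0 -0.12; 0 0 0.45 0 0 0 -0.12; 0 0 0.45 0 0 0 -0.12; 0 0 0.45 0 0 0 -0.12; 0 0 0.45 0 0 0 -0.12; 0 0 0.45 0 0 0 -0.12; 0 0 0.45 0 0 0 -0.12; 0 0 0.45 0 0 0 -0.12; 0 0 0.45 0 0 0 -0.12")

```text
time_s: 3.15
tcp_pos: [0.4431, 0.2444, 0.0581]
ee_rot: [[0.119, -0.99, -0.073], [-0.84, -0.14, 0.524], [-0.529, -0.001, -0.848]]
wrist_force: [0.3, 0.6, 1.0]
gripper_width: 0.56
gripper_force: 0.0
```

Emit:
jog_arm(plan="0 0 0 0 0 0 0.2; 0 0 0 0 0 0 0.4; 0 0 0 0 0 0 0.6; 0 0 0 0 0 0 0.6; 0 0 0 0 0 0 0.6; 0 0 0 0 0 0 0.6; 0 0 -0.2 0 0 0 0.6; 0 0 -0.4 0 0 0 0.6; 0 0 -0.5 0 0 0 0.6; 0 0 -0.5 0 0 0 0.6")

```text
time_s: 4.15
tcp_pos: [0.4462, 0.2222, 0.0939]
ee_rot: [[0.119, -0.99, -0.072], [-0.84, -0.14, 0.524], [-0.529, -0.002, -0.849]]
wrist_force: [-0.1, -0.3, 0.2]
gripper_width: 0.34
gripper_force: 30.0
```

```bash
python3 go.py ".452 .19 .155 -82 32 3, .5161 -.0265 .125 -81.3 0 10"
```

```text
3
-0.06 -0.02 -0.92 0 0 0; -0.06 -0.02 -0.92 -0.01 -0.01 0.01; -0.06 -0.01 -0.92 0 0 0
10
0.82 -0.13 -0.37 0 0.4 -0.01; 0.84 -0.14 -0.33 0 0.4 -0.01; 0.86 -0.13 -0.28 -0.01 0.4 -0.01; 0.87 -0.13 -0.23 0 0.4 0; 0.88 -0.13 -0.18 0 0.4 -0.01; 0.9 -0.12 -0.13 0 0.4 -0.01; 0.89 -0.13 -0.08 -0.01 0.4 -0.01; 0.91 -0.13 -0.03 0 0.4 -0.01; 0.9 -0.12 0.02 0 0.4 -0.01; 0.9 -0.13 0.06 0 0.4 -0.01
```

Emit:
jog_arm(plan="-0.06 -0.02 -0.92 0 0 0 0.6; -0.06 -0.02 -0.92 0 0 0 0.6; -0.06 -0.01 -0.92 0 0 0 0.6; 0.82 -0.13 -0.37 0 0.4 -0.01 0.6; 0.84 -0.14 -0.33 0 0.4 -0.01 0.6; 0.86 -0.13 -0.28 -0.01 0.4 -0.01 0.6; 0.87 -0.13 -0.23 0 0.4 0 0.6; 0.88 -0.13 -0.18 0 0.4 -0.01 0.6; 0.9 -0.12 -0.13 0 0.4 -0.01 0.6; 0.89 -0.13 -0.08 -0.01 0.4 -0.01 0.6")

```text
time_s: 5.15
tcp_pos: [0.497, 0.0378, 0.1341]
ee_rot: [[0.146, -0.989, -0.021], [-0.976, -0.147, 0.162], [-0.164, -0.003, -0.987]]
wrist_force: [-0.5, 1.0, -1.2]
gripper_width: 0.338
gripper_force: 30.0
```

Emit:
jog_arm(plan="0.91 -0.13 -0.03 0 0.4 -0.01 0.6; 0.9 -0.12 0.02 0 0.4 -0.01 0.6; 0.9 -0.13 0.06 0 0.4 -0.01 0.6; 0 0 0 0 0 0 0.6; 0 0 0 0 0 0 0.6; 0 0 0 0 0 0 0.6; 0 0 0 0 0 0 0.6; 0 0 0 0 0 0 0.6; 0 0 0 0 0 0 0.6; 0 0 0 0 0 0 0.6")

```text
time_s: 6.15
tcp_pos: [0.5162, -0.0256, 0.1244]
ee_rot: [[0.152, -0.988, 0.002], [-0.988, -0.152, -0.0], [0.001, -0.002, -1.0]]
wrist_force: [0.7, -0.3, -0.4]
gripper_width: 0.339
gripper_force: 30.0
```

```bash
python3 - <<'E'
from h import *
s=r.sense(); print(s["tcp_pos"],s["ee_rot"].round(3).tolist(),s["wrist_force"],s["moment"])
p,d,c=cap("top"); np.savez("t1.npz",p=p,d=d,X=cloud(d,c))
q,d2,c2=cap("scene"); np.savez("s1.npz",p=q,d=d2,X=cloud(d2,c2))
a=cv2.resize(p[165:265,220:380,::-1],None,fx=5,fy=3,interpolation=cv2.INTER_CUBIC)
a=cv2.resize(p[170:265,300:390,::-1],None,fx=5,fy=5,interpolation=cv2.INTER_CUBIC); b=cv2.resize(q[160:255,250:320,::-1],None,fx=5,fy=5,interpolation=cv2.INTER_CUBIC)
cv2.imwrite("pics/h1.png",np.hstack([a,b]))
E
```

```text
[ 0.5161948  -0.02563582  0.12435896] [[0.152, -0.988, 0.002], [-0.988, -0.152, -0.0], [0.001, -0.002, -1.0]] [ 0.72470663 -0.26391403 -0.4120146 ] [ 0.0514872  -0.04362337  0.03746036]
```

View pics/h1.png

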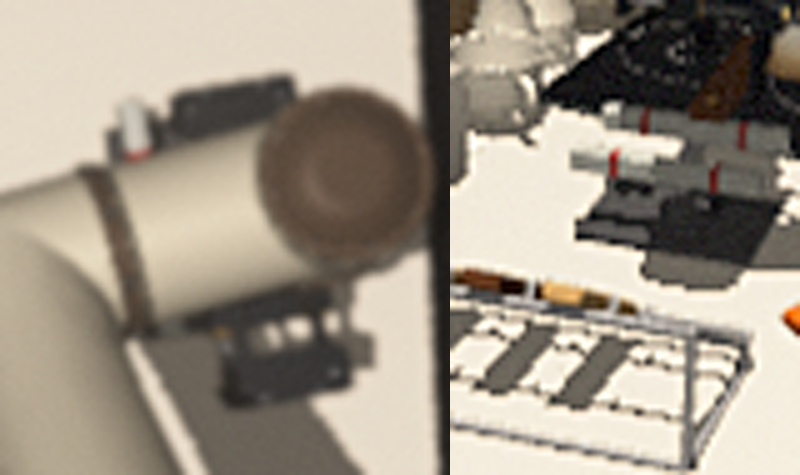

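```bash
cat > ext.py <<'E'
import sys; from h import *
f=np.load(sys.argv[1]); cx,cy,yaw,z0,z1=map(float,sys.argv[2:7]); X,d=f["X"],f["d"]
a=np.radians(yaw); e=np.array([np.cos(a),np.sin(a)]); g=np.array([-e[1],e[0]])
L=(X[:,:,:2]-[cx,cy])@e; W=(X[:,:,:2]-[cx,cy])@g; Z=X[:,:,2]
k=(d>0)&(abs(L)<.1)&(abs(W)<.022)&(Z>z0)&(Z<z1)
print(k.sum(),"L",np.percentile(L[k],[0,2,50,98,100]).round(4),"W",np.percentile(W[k],[2,50,98]).round(4))
for lo in np.arange(-.1,.1,.01):
    m=k&(L>=lo)&(L<lo+.01)
    if m.sum(): print(round(lo,3),m.sum(),"W",np.percentile(W[m],[5,95]).round(3),"Z",np.percentile(Z[m],[5,50,95]).round(4), f["p"][m].mean(0).round())
E
python3 ext.py s1.npz .5162 -.0256 98.7 .11 .17
python3 - <<'E'
import numpy as np
f=np.load("s1.npz");X=f["X"];d=f["d"]
k=(d>0)&(abs(X[:,:,0]-.55)<.12)&(abs(X[:,:,1])<.1)&(X[:,:,2]>.06)&(X[:,:,2]<.1); print(np.histogram(X[k][:,2],bins=20,range=(.06,.1)))
print(np.median(X[:,:,2][225:245,255:262]), np.median(X[:,:,2][190:205,260:285]))
E
```

```text
150 L [-0.0701 -0.0639  0.0183  0.0807  0.0844] W [-0.0189 -0.0011  0.0196]
-0.08 2 W [-0.008 -0.004] Z [0.1461 0.1463 0.1466] [47. 30. 24.]
-0.07 2 W [-0.01   0.014] Z [0.1388 0.1426 0.1465] [56. 38. 28.]
-0.06 3 W [-0.012 -0.005] Z [0.1462 0.1463 0.1491] [45. 26. 14.]
-0.05 1 W [-0.005 -0.005] Z [0.1489 0.1489 0.1489] [50. 30. 13.]
-0.04 5 W [-0.012  0.002] Z [0.1466 0.1488 0.152 ] [42. 27. 19.]
-0.03 4 W [-0.009 -0.   ] Z [0.1463 0.1479 0.1495] [48. 29. 17.]
-0.02 6 W [-0.01   0.005] Z [0.1469 0.1483 0.1502] [49. 30. 21.]
-0.01 11 W [-0.015  0.013] Z [0.1429 0.1487 0.1562] [35. 24. 17.]
-0.0 19 W [-0.017  0.021] Z [0.1372 0.148  0.168 ] [30. 20. 16.]
0.01 23 W [-0.019  0.02 ] Z [0.137  0.1514 0.1664] [28. 23. 23.]
0.02 13 W [-0.013  0.015] Z [0.1394 0.1476 0.1521] [45. 29. 19.]
0.03 8 W [-0.011  0.013] Z [0.1425 0.147  0.1499] [44. 27. 16.]
0.04 8 W [-0.008  0.015] Z [0.1406 0.1481 0.1488] [45. 26. 14.]
0.05 9 W [-0.007  0.015] Z [0.1425 0.1474 0.1507] [47. 29. 18.]
0.06 13 W [-0.013  0.013] Z [0.1363 0.1474 0.15  ] [57. 37. 22.]
0.07 17 W [-0.012  0.015] Z [0.1354 0.1436 0.1487] [47. 27. 15.]
0.08 6 W [-0.005  0.008] Z [0.1442 0.145  0.1496] [52. 32. 18.]
(array([13, 19, 30, 32, 29, 29, 37, 39, 33, 48, 61, 40, 13,  4,  0,  0,  0,
        0,  0,  0]), array([0.06 , 0.062, 0.064, 0.066, 0.068, 0.07 , 0.072, 0.074, 0.076,
       0.078, 0.08 , 0.082, 0.084, 0.086, 0.088, 0.09 , 0.092, 0.094,
       0.096, 0.098, 0.1  ]))
0.0016492312477812132 0.003216425944280399
```

```bash
cat > fit.py <<'E'
# fit.py npz cam cx cy yaw ztop pale? : silhouette fit of a level slat -> offset along L, W (calibration as in that camera)
import sys; from h import *
from scipy.optimize import minimize
def proj(c,P):
    E=np.linalg.inv(np.array(c["extrinsics"])); Q=P@E[:3,:3].T+E[:3,3]; Q=Q*[1,-1,-1]
    return cv2.projectPoints(Q,np.zeros(3),np.zeros(3),np.array(c["mtx"]),np.array(c["distortion"]))[0][:,0]
def box(cx,cy,yaw,zt):
    a=np.radians(yaw); e=np.array([np.cos(a),np.sin(a),0]); g=np.array([-e[1],e[0],0])
    return np.array([[cx,cy,zt]+s*.075*e+t*.015*g-[0,0,u] for s in(-1,1) for t in(-1,1) for u in(0,.014)])
def sil(c,B,shape,k=8):
    h=cv2.convexHull(proj(c,B).astype(np.float32)); m=np.zeros((shape[0],shape[1]),np.uint8)
    return cv2.fillConvexPoly(m,np.round((h)*16).astype(np.int32),255,shift=4,lineType=cv2.LINE_AA)/255.
def fit(p,c,mask,cx,cy,yaw,zt,ign=None):
    best=None
    for dL in np.arange(-.012,.0121,.001):
        for dW in np.arange(-.006,.0061,.002):
            a=np.radians(yaw); x=cx+dL*np.cos(a)-dW*np.sin(a); y=cy+dL*np.sin(a)+dW*np.cos(a)
            m=sil(c,box(x,y,yaw,zt),p.shape); w=1 if ign is None else ~ign
            e=(abs(m-mask)*w).sum()
            if best is None or e<best[0]: best=(e,dL,dW,m.sum(),mask.sum())
    return best
if __name__=="__main__":
    f=np.load(sys.argv[1]); p=f["p"]; c=r.get_calibration(sys.argv[2]); cx,cy,yaw,zt=map(float,sys.argv[3:7])
    h,s,v=[cv2.cvtColor(p,cv2.COLOR_RGB2HSV)[:,:,i].astype(int) for i in range(3)]
    roi=sil(c,box(cx,cy,yaw,zt),p.shape); roi=cv2.dilate((roi>0).astype(np.uint8),np.ones((9,9)))>0
    mask=(roi&(s>80)&(h<25)&(v>20)).astype(float)
    # ignore middle (gripper)
    mid=np.zeros(p.shape[:2],bool)
    if len(sys.argv)>7:
        a=np.radians(yaw); e=np.array([np.cos(a),np.sin(a),0]); B=box(cx,cy,yaw,zt); ctr=np.array([cx,cy,0]); L=(B-ctr)@e
        B=B-np.outer(L,e)+np.outer(np.sign(L)*.035,e); mid=cv2.dilate((sil(c,B,p.shape)>0).astype(np.uint8),np.ones((5,5)))>0
    print("err,dL,dW,area,mask",np.round(fit(p,c,mask*~mid,cx,cy,yaw,zt,mid),4))
E
python3 fit.py s1.npz scene .5162 -.0256 98.7 .1472 g
python3 - <<'E'
from meas import *
f=np.load("s1.npz");p=f["p"].astype(int);c=r.get_calibration("scene");X=f["X"]
m=np.zeros(p.shape[:2],bool); m[178:205,265:320]=1
rd=(m&(p[:,:,0]-p[:,:,1]>45)&(p[:,:,0]-p[:,:,2]>45)).astype(np.uint8)
n,l,st,ce=cv2.connectedComponentsWithStats(rd)
for i in range(1,n):print(st[i,4],ce[i].round(1),hit(c,[ce[i]],[0,0,1],.079).round(4),X[l==i].mean(0).round(4))
E
```

```text
err,dL,dW,area,mask [ 5.573730e+01 -6.000000e-03  0.000000e+00  2.039961e+02  4.200000e+01]
2 [288.  184.5] [[ 0.5986 -0.0295  0.079 ]] [ 0.6081 -0.049   0.069 ]
5 [308. 187.] [[ 0.5154 -0.0459  0.079 ]] [ 0.5229 -0.0634  0.0701]
8 [282.4 191.9] [[0.5872 0.0443 0.079 ]] [0.5911 0.0365 0.0748]
4 [302.  195.5] [[0.5039 0.0375 0.079 ]] [0.342  0.4005 0.2725]
```

Emit:
jog_arm(plan="0.08 0 0.24 0 0 0 0.6; 0.07 0 0.24 0 0 0 0.6; 0 0 0.24 0 0 0 0.6; 0 0 0.24 0 0 0 0.6; 0 0 0.24 0 0 0 0.6; 0 0 0.24 0 0 0 0.6; 0 0 0.24 0 0 0 0.6; 0 0 0.24 0 0 0 0.6; 0 0 0 0 0 0 0.6; 0 0 0 0 0 0 0.6")

```text
time_s: 7.25
tcp_pos: [0.5169, -0.0295, 0.0762]
ee_rot: [[0.152, -0.988, 0.002], [-0.988, -0.152, -0.001], [0.001, -0.002, -1.0]]
wrist_force: [0.7, -0.5, -0.9]
gripper_width: 0.348
gripper_force: 30.0
```

Emit:
jog_arm(plan="0 0 0.04 0 0 0 0.6; 0 0 0 0 0 0 0.6; 0 0 0.04 0 0 0 0.6; 0 0 0 0 0 0 0.6; 0 0 0 0 0 0 0.6; 0 0 0 0 0 0 0.6; 0 0 0 0 0 0 0.6; 0 0 0 0 0 0 0.6; 0 0 0 0 0 0 0.6; 0 0 0 0 0 0 0.6")

```text
time_s: 8.25
tcp_pos: [0.5169, -0.0295, 0.0743]
ee_rot: [[0.152, -0.988, 0.002], [-0.988, -0.152, -0.001], [0.001, -0.002, -1.0]]
wrist_force: [-0.3, -0.0, -0.7]
gripper_width: 0.337
gripper_force: 30.0
```

```bash
python3 -c "
from h import *
s=r.sense();print(s['tcp_pos'],s['wrist_force'],s['moment'],s['effort'].round(2))"
```

```text
[ 0.5168743  -0.02949532  0.07430693] [-0.33324641 -0.02427421 -0.73533232] [0.04417575 0.02927167 0.0003137 ] [-0.000e+00 -3.359e+01  1.405e+01  3.190e+00  3.000e-02  0.000e+00]
```

Emit:
jog_arm(plan="0 0 0.03 0 0 0 0.6; 0 0 0.02 0 0 0 0.6; 0 0 0 0 0 0 0.6; 0 0 0 0 0 0 0.6; 0 0 0 0 0 0 0.6; 0 0 0 0 0 0 0.6; 0 0 0 0 0 0 0.6; 0 0 0 0 0 0 0.6; 0 0 0 0 0 0 0.6; 0 0 0 0 0 0 0.6")

```text
time_s: 9.25
tcp_pos: [0.5169, -0.0295, 0.0731]
ee_rot: [[0.152, -0.988, 0.002], [-0.988, -0.152, -0.0], [0.001, -0.002, -1.0]]
wrist_force: [-0.3, -0.3, -0.6]
gripper_width: 0.343
gripper_force: 30.0
```

Emit:
jog_arm(plan="0 0 0.02 0 0 0 0.6; 0 0 0.02 0 0 0 0.6; 0 0 0 0 0 0 0.6; 0 0 0 0 0 0 0.6; 0 0 0 0 0 0 0.6; 0 0 0 0 0 0 0.6; 0 0 0 0 0 0 0.6; 0 0 0 0 0 0 0.6; 0 0 0 0 0 0 0.6; 0 0 0 0 0 0 0.6")

```text
time_s: 10.25
tcp_pos: [0.5169, -0.0295, 0.0724]
ee_rot: [[0.152, -0.988, 0.002], [-0.988, -0.152, -0.001], [0.001, -0.002, -1.0]]
wrist_force: [-2.2, 1.1, 5.0]
gripper_width: 0.339
gripper_force: 30.0
```

Emit:
jog_arm(plan="0 0 0 0 0 0 0.1; 0 0 0 0 0 0 -0.12; 0 0 0 0 0 0 -0.12; 0 0 0 0 0 0 -0.12; 0 0 -0.3 0 0 0 -0.12; 0 0 -0.6 0 0 0 -0.12; 0 0 -1 0 0 0 -0.12; 0 0 -1 0 0 0 -0.12; 0 0 -1 0 0 0 -0.12; 0 0 0 0 0 0 -0.12")

```text
time_s: 11.25
tcp_pos: [0.5192, -0.0292, 0.1739]
ee_rot: [[0.153, -0.988, 0.011], [-0.988, -0.153, 0.001], [0.001, -0.011, -1.0]]
wrist_force: [1.2, 0.1, -0.3]
gripper_width: 0.563
gripper_force: 0.0
```

```bash
python3 go.py ".5687 .2127 .15 -82 32"
```

```text
11
-0.84 -0.31 0.09 0 -0.36 0.01; -0.84 -0.31 0.13 -0.01 -0.37 0.01; -0.83 -0.31 0.18 0 -0.36 0.01; -0.82 -0.31 0.21 -0.01 -0.37 0.01; -0.81 -0.31 0.26 0 -0.36 0.01; -0.79 -0.3 0.3 0 -0.37 0.02; -0.78 -0.31 0.33 -0.01 -0.36 0.01; -0.76 -0.3 0.38 0 -0.36 0.01; -0.74 -0.3 0.41 -0.01 -0.37 0.01; -0.72 -0.31 0.46 0 -0.36 0.01; -0.7 -0.3 0.48 -0.01 -0.37 0.01
```

Emit:
jog_arm(plan="-0.84 -0.31 0.09 0 -0.36 0.01 -0.12; -0.84 -0.31 0.13 -0.01 -0.37 0.01 -0.12; -0.83 -0.31 0.18 0 -0.36 0.01 -0.12; -0.82 -0.31 0.21 -0.01 -0.37 0.01 -0.12; -0.81 -0.31 0.26 0 -0.36 0.01 -0.12; -0.79 -0.3 0.3 0 -0.37 0.02 -0.12; -0.78 -0.31 0.33 -0.01 -0.36 0.01 -0.12; -0.76 -0.3 0.38 0 -0.36 0.01 -0.12; -0.74 -0.3 0.41 -0.01 -0.37 0.01 -0.12; -0.72 -0.31 0.46 0 -0.36 0.01 -0.12")

```text
time_s: 12.25
tcp_pos: [0.5617, 0.1912, 0.1468]
ee_rot: [[0.117, -0.99, -0.075], [-0.865, -0.139, 0.482], [-0.488, 0.008, -0.873]]
wrist_force: [-0.1, 0.1, 0.4]
gripper_width: 0.557
gripper_force: 0.0
```

```bash
python3 go.py ".5687 .2127 .1342 -82 32 2"; cat > shot.py <<'E'
import sys; from h import *
p,d,c=cap("top"); np.savez(sys.argv[1]+".npz",p=p,d=d,X=cloud(d,c))
cv2.imwrite(f"pics/{sys.argv[1]}.png",cv2.resize(p[165:275,220:380,::-1],None,fx=5,fy=5,interpolation=cv2.INTER_CUBIC))
E
python3 shot.py t2; python3 fit.py t2.npz top .5161 -.0265 98.7 .0965
```

```text
2
-0.23 -0.2 0.42 0.02 -0.18 -0.02; -0.23 -0.2 0.42 0.03 -0.17 -0.01
err,dL,dW,area,mask [ 1.432235e+02 -7.000000e-03  0.000000e+00  5.200549e+02  3.780000e+02]
```

View pics/t2.png

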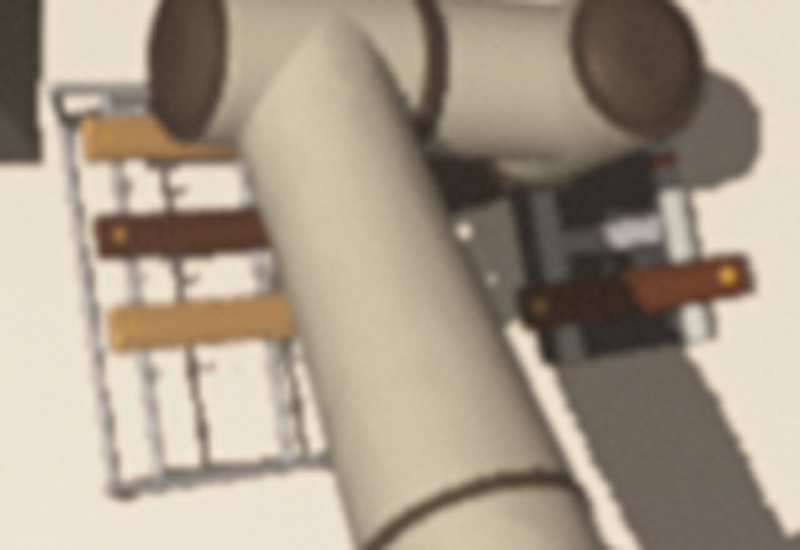

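```bash
cat > scr.py <<'E'
import sys; from meas import *
c=r.get_calibration("top"); f=np.load(sys.argv[1]); p=f["p"]; z=float(sys.argv[2]); O=np.array([.5576,-.0203]); a=np.radians(8.7); e=np.array([np.cos(a),np.sin(a)]); g=np.array([-e[1],e[0]])
A=[]
for t in sys.argv[3:]:
    U,V=map(float,t.split(",")); u,v=(U+.5)/5-.5+220,(V+.5)/5-.5+165
    A.append((u,v))
H=hit(c,A,[0,0,1],z)[:,:2]-O; S=np.c_[H@e,H@g]; print("stand xy",S.round(4).tolist(),"mid",S.mean(0).round(4),"yaw rel",np.degrees(np.arctan2(*(S[0]-S[1])[::-1])).round(2),"d",np.linalg.norm(S[0]-S[1]).round(4))
E
python3 scr.py t2.npz .0965 540,305 728,274
python3 scr.py t2.npz .0825 563,307 686,285
python3 scr.py t2.npz .0825 539,180 663,160
```

```text
stand xy [[-0.0408, 0.0582], [-0.0413, -0.0663]] mid [-0.041  -0.0041] yaw rel 89.77 d 0.1245
stand xy [[-0.0433, 0.0419], [-0.0425, -0.0405]] mid [-0.0429  0.0007] yaw rel 90.53 d 0.0824
stand xy [[0.0419, 0.0422], [0.0416, -0.0413]] mid [0.0417 0.0005] yaw rel 89.8 d 0.0835
```

```bash
python3 go.py ".5689 .2114 .1334 -82 32 3, .5622 .2587 .0575 -82 32 7"
```

```text
3
-0.12 -0.13 0.25 0.02 -0.11 -0.01; -0.12 -0.12 0.26 0.02 -0.11 -0.01; -0.11 -0.13 0.26 0.01 -0.11 -0.02
7
0 0 0.51 0 0 0; 0 0 0.51 0 0 0; -0.01 0 0.52 0 0 0; 0 0 0.51 0 0 0; 0 0 0.51 0 0 0; 0 0 0.51 0 0 0; 0 0 0.51 0 0 0
```

Emit:
jog_arm(plan="-0.12 -0.13 0.25 0.02 -0.11 -0.01 -0.12; -0.12 -0.12 0.26 0.02 -0.11 -0.01 -0.12; -0.11 -0.13 0.26 0.01 -0.11 -0.02 -0.12; 0 0 0.51 0 0 0 -0.12; 0 0 0.51 0 0 0 -0.12; 0 0 0.52 0 0 0 -0.12; 0 0 0.51 0 0 0 -0.12; 0 0 0.51 0 0 0 -0.12; 0 0 0.51 0 0 0 -0.12; 0 0 0.51 0 0 0 -0.12")

```text
time_s: 13.3
tcp_pos: [0.562, 0.2559, 0.0576]
ee_rot: [[0.12, -0.99, -0.073], [-0.842, -0.141, 0.521], [-0.526, -0.001, -0.851]]
wrist_force: [0.4, -0.1, -0.4]
gripper_width: 0.559
gripper_force: 0.0
```

Emit:
jog_arm(plan="0 0 0 0 0 0 0.2; 0 0 0 0 0 0 0.4; 0 0 0 0 0 0 0.6; 0 0 0 0 0 0 0.6; 0 0 0 0 0 0 0.6; 0 0 0 0 0 0 0.6; 0 0 -0.2 0 0 0 0.6; 0 0 -0.6 0 0 0 0.6; 0 0 -0.9 0 0 0 0.6; 0 0 -0.9 0 0 0 0.6")

```text
time_s: 14.3
tcp_pos: [0.567, 0.2203, 0.115]
ee_rot: [[0.12, -0.99, -0.073], [-0.843, -0.141, 0.52], [-0.525, -0.001, -0.851]]
wrist_force: [0.7, 0.9, -0.5]
gripper_width: 0.341
gripper_force: 30.0
```

```bash
python3 go.py ".572 .19 .155 -82 32 2, .599 -.0125 .125 -81.3 0 9, .599 -.0125 .0775 -81.3 0 5"
```

```text
2
0.1 -0.02 -1 0 -0.02 0.01; 0.1 -0.01 -1.01 0 -0.02 0
9
0.84 0.01 -0.37 0 0.44 -0.01; 0.86 0 -0.31 -0.01 0.45 -0.01; 0.88 0.01 -0.26 0 0.44 -0.01; 0.9 0.01 -0.21 0 0.45 -0.01; 0.9 0.02 -0.15 -0.01 0.44 -0.01; 0.92 0.01 -0.09 0 0.45 0; 0.91 0.01 -0.04 0 0.44 -0.01; 0.92 0.02 0.03 -0.01 0.44 -0.01; 0.92 0.01 0.07 0 0.45 -0.01
5
0 0 0.38 0 0 0; 0 0 0.38 0 0 0; 0 0 0.38 0 0 0; 0 0 0.38 0 0 0; 0 0 0.38 0 0 0
```

```bash
python3 go.py ".572 .195 .15 -82 32 2, .599 -.0157 .125 -81.3 0 9, .599 -.0157 .079 -81.3 0 5"
```

```text
2
0.07 -0.03 -0.87 0 -0.02 0.01; 0.07 -0.03 -0.86 0 -0.02 0
9
0.86 0.01 -0.41 0 0.44 -0.01; 0.88 0.01 -0.35 -0.01 0.45 -0.01; 0.91 0.02 -0.29 0 0.44 -0.01; 0.92 0.02 -0.24 0 0.45 -0.01; 0.93 0.01 -0.19 -0.01 0.44 -0.01; 0.94 0.02 -0.12 0 0.45 0; 0.95 0.02 -0.07 0 0.44 -0.01; 0.95 0.02 0 -0.01 0.44 -0.01; 0.95 0.02 0.05 0 0.45 -0.01
5
0 0 0.37 0 0 0; 0 0 0.37 0 0 0; 0 0 0.36 0 0 0; 0 0 0.37 0 0 0; 0 0 0.37 0 0 0
```

Emit:
jog_arm(plan="0.07 -0.03 -0.87 0 -0.02 0.01 0.6; 0.07 -0.03 -0.86 0 -0.02 0 0.6; 0.86 0.01 -0.41 0 0.44 -0.01 0.6; 0.88 0.01 -0.35 -0.01 0.45 -0.01 0.6; 0.91 0.02 -0.29 0 0.44 -0.01 0.6; 0.92 0.02 -0.24 0 0.45 -0.01 0.6; 0.93 0.01 -0.19 -0.01 0.44 -0.01 0.6; 0.94 0.02 -0.12 0 0.45 0 0.6; 0.95 0.02 -0.07 0 0.44 -0.01 0.6; 0.95 0.02 0 -0.01 0.44 -0.01 0.6")

```text
time_s: 15.3
tcp_pos: [0.5962, 0.0072, 0.1276]
ee_rot: [[0.149, -0.989, -0.008], [-0.987, -0.149, 0.06], [-0.06, -0.001, -0.998]]
wrist_force: [-0.5, 0.3, -0.1]
gripper_width: 0.34
gripper_force: 30.0
```

Emit:
jog_arm(plan="0.95 0.02 0.05 0 0.45 -0.01 0.6; 0 0 0 0 0 0 0.6; 0 0 0.35 0 0 0 0.6; 0 0 0.35 0 0 0 0.6; 0 0 0.35 0 0 0 0.6; 0 0 0.35 0 0 0 0.6; 0 0 0.25 0 0 0 0.6; 0 0 0.1 0 0 0 0.6; 0 0 0 0 0 0 0.6; 0 0 0 0 0 0 0.6")

```text
time_s: 16.3
tcp_pos: [0.5993, -0.0145, 0.0801]
ee_rot: [[0.151, -0.989, 0.0], [-0.989, -0.151, 0.001], [-0.0, -0.001, -1.0]]
wrist_force: [0.1, 0.4, -0.2]
gripper_width: 0.344
gripper_force: 30.0
```

```bash
python3 go.py ".599 -.0157 .077 -81.3 0 2"
```

```text
2
0.02 0.01 0.06 0 0 0; 0.03 0.01 0.06 0 0 0
```

Emit:
jog_arm(plan="0.02 0.01 0.05 0 0 0 0.6; 0.03 0.01 0.05 0 0 0 0.6; 0 0 0.03 0 0 0 0.6; 0 0 0 0 0 0 0.6; 0 0 0 0 0 0 0.6; 0 0 0 0 0 0 0.6; 0 0 0 0 0 0 0.6; 0 0 0 0 0 0 0.6; 0 0 0 0 0 0 0.6; 0 0 0 0 0 0 0.6")

```text
time_s: 17.3
tcp_pos: [0.5987, -0.0158, 0.0766]
ee_rot: [[0.151, -0.989, -0.0], [-0.989, -0.151, 0.001], [-0.001, 0.0, -1.0]]
wrist_force: [-0.7, -0.3, -0.4]
gripper_width: 0.342
gripper_force: 30.0
```

Emit:
jog_arm(plan="0 0 0.02 0 0 0 0.6; 0 0 0.01 0 0 0 0.6; 0 0 0 0 0 0 0.6; 0 0 0 0 0 0 0.6; 0 0 0 0 0 0 0.6; 0 0 0 0 0 0 0.6; 0 0 0 0 0 0 0.6; 0 0 0 0 0 0 0.6; 0 0 0 0 0 0 0.6; 0 0 0 0 0 0 0.6")

```text
time_s: 18.3
tcp_pos: [0.5987, -0.0158, 0.0759]
ee_rot: [[0.151, -0.989, -0.0], [-0.989, -0.151, 0.001], [-0.001, -0.0, -1.0]]
wrist_force: [-0.5, 0.1, 0.0]
gripper_width: 0.342
gripper_force: 30.0
```

Emit:
jog_arm(plan="0 0 0.02 0 0 0 0.6; 0 0 0.01 0 0 0 0.6; 0 0 0 0 0 0 0.6; 0 0 0 0 0 0 0.6; 0 0 0 0 0 0 0.6; 0 0 0 0 0 0 0.6; 0 0 0 0 0 0 0.6; 0 0 0 0 0 0 0.6; 0 0 0 0 0 0 0.6; 0 0 0 0 0 0 0.6")

```text
time_s: 19.3
tcp_pos: [0.5988, -0.0158, 0.0753]
ee_rot: [[0.151, -0.989, 0.0], [-0.989, -0.151, 0.001], [-0.001, -0.0, -1.0]]
wrist_force: [-0.3, 1.1, 2.8]
gripper_width: 0.341
gripper_force: 30.0
```

Emit:
jog_arm(plan="0 0 0 0 0 0 0.1; 0 0 0 0 0 0 -0.12; 0 0 0 0 0 0 -0.12; 0 0 0 0 0 0 -0.12; 0 0 -0.3 0 0 0 -0.12; 0 0 -0.7 0 0 0 -0.12; 0 0 -0.9 0 0 0 -0.12; 0 0.9 0 0 0 0 -0.12; 0 0.9 0 0 0 0 -0.12; 0 0.9 0 0 0 0 -0.12")

```text
time_s: 20.3
tcp_pos: [0.5315, -0.0261, 0.1233]
ee_rot: [[0.151, -0.989, 0.001], [-0.989, -0.151, 0.001], [-0.001, -0.001, -1.0]]
wrist_force: [-0.6, 0.2, 0.2]
gripper_width: 0.559
gripper_force: 0.0
```

```bash
python3 go.py ".5165 -.0292 .12 -81.3 0 3, .5165 -.0292 .074 -81.3 0 4"
```

```text
3
0.01 0.2 0.04 0 0 0; 0.01 0.21 0.05 -0.01 0 0; 0.01 0.2 0.04 0 0 0
4
0 0 0.46 0 0 0; 0 0 0.46 0 0 0; 0 0 0.46 0 0 0; 0 0 0.46 0 0 0
```

Emit:
jog_arm(plan="0.02 0.3 0.1 0 0 0 -0.12; 0.01 0.31 0.1 0 0 0 -0.12; 0 0 0.4 0 0 0 -0.12; 0 0 0.5 0 0 0 -0.12; 0 0 0.5 0 0 0 -0.12; 0 0 0.33 0 0 0 -0.12; 0 0 0 0 0 0 0.2; 0 0 0 0 0 0 0.4; 0 0 0 0 0 0 0.6; 0 0 0 0 0 0 0.6")

```text
time_s: 21.3
tcp_pos: [0.5174, -0.029, 0.0748]
ee_rot: [[0.151, -0.989, 0.001], [-0.989, -0.151, 0.001], [-0.001, -0.001, -1.0]]
wrist_force: [0.2, -0.3, -0.8]
gripper_width: 0.34
gripper_force: 30.0
```

Emit:
jog_arm(plan="0 0 0 0 0 0 0.6; 0 0 0 0 0 0 0.6; 0 0 0 0 0 0 0.6; 0 0 -0.06 0 0 0 0.6; 0 0 -0.06 0 0 0 0.6; -0.09 0.02 0 0 0 0 0.6; -0.09 0.02 0 0 0 0 0.6; 0 0 0 0 0 0 0.6; 0 0 0 0 0 0 0.6; 0 0 0 0 0 0 0.6")

```text
time_s: 22.3
tcp_pos: [0.5153, -0.0247, 0.0773]
ee_rot: [[0.151, -0.989, -0.0], [-0.989, -0.151, 0.0], [-0.001, 0.0, -1.0]]
wrist_force: [-0.3, -1.1, -0.1]
gripper_width: 0.34
gripper_force: 30.0
```

Emit:
jog_arm(plan="0 0 0.05 0 0 0 0.6; 0 0 0.04 0 0 0 0.6; 0 0 0.02 0 0 0 0.6; 0 0 0.01 0 0 0 0.6; 0 0 0 0 0 0 0.6; 0 0 0 0 0 0 0.6; 0 0 0 0 0 0 0.6; 0 0 0 0 0 0 0.6; 0 0 0 0 0 0 0.6; 0 0 0 0 0 0 0.6")

```text
time_s: 23.3
tcp_pos: [0.5153, -0.0248, 0.0748]
ee_rot: [[0.151, -0.989, 0.0], [-0.989, -0.151, 0.0], [-0.0, -0.0, -1.0]]
wrist_force: [-2.4, 0.5, 5.2]
gripper_width: 0.342
gripper_force: 30.0
```

Emit:
jog_arm(plan="0 0 0 0 0 0 0.1; 0 0 0 0 0 0 -0.12; 0 0 0 0 0 0 -0.12; 0 0 0 0 0 0 -0.12; 0 0 -0.3 0 0 0 -0.12; 0 0 -0.7 0 0 0 -0.12; 0 0 -1 0 0 0 -0.12; 0 0 -1 0 0 0 -0.12; 0 0 0 0 0 0 -0.12; 0 0 0 0 0 0 -0.12")

```text
time_s: 24.3
tcp_pos: [0.5155, -0.0247, 0.1501]
ee_rot: [[0.151, -0.989, 0.002], [-0.989, -0.151, 0.001], [-0.001, -0.002, -1.0]]
wrist_force: [0.1, 0.3, 0.0]
gripper_width: 0.558
gripper_force: 0.0
```

```bash
python3 go.py ".5095 .2035 .15 -82 32 10"
```

```text
10
-0.91 -0.11 0 0 -0.4 0.01; -0.9 -0.12 0.05 0 -0.4 0.01; -0.9 -0.11 0.11 0 -0.4 0; -0.89 -0.11 0.15 0 -0.4 0.01; -0.89 -0.11 0.2 0.01 -0.4 0.01; -0.87 -0.11 0.25 0 -0.4 0.01; -0.85 -0.1 0.3 0 -0.39 0.01; -0.84 -0.11 0.35 0 -0.4 0.01; -0.82 -0.1 0.39 0 -0.4 0.01; -0.79 -0.11 0.44 0 -0.4 0
```

Emit:
jog_arm(plan="-0.91 -0.11 0 0 -0.4 0.01 -0.12; -0.9 -0.12 0.05 0 -0.4 0.01 -0.12; -0.9 -0.11 0.11 0 -0.4 0 -0.12; -0.89 -0.11 0.15 0 -0.4 0.01 -0.12; -0.89 -0.11 0.2 0.01 -0.4 0.01 -0.12; -0.87 -0.11 0.25 0 -0.4 0.01 -0.12; -0.85 -0.1 0.3 0 -0.39 0.01 -0.12; -0.84 -0.11 0.35 0 -0.4 0.01 -0.12; -0.82 -0.1 0.39 0 -0.4 0.01 -0.12; -0.79 -0.11 0.44 0 -0.4 0 -0.12")

```text
time_s: 25.3
tcp_pos: [0.5086, 0.2041, 0.1479]
ee_rot: [[0.116, -0.99, -0.078], [-0.839, -0.14, 0.525], [-0.531, 0.004, -0.847]]
wrist_force: [-0.1, -0.4, -0.4]
gripper_width: 0.559
gripper_force: 0.0
```

```bash
python3 go.py ".5095 .2035 .1339 -82 32 3, .5028 .2508 .0577 -82 32 6"; python3 shot.py t3
```

```text
3
0.11 -0.01 0.15 0.01 0 0; 0.1 -0.01 0.16 0.01 0.01 -0.01; 0.11 -0.01 0.15 0.01 0 0
6
0 0 0.6 0 0 0; 0 0 0.6 0 0 0; 0 0 0.6 0 0 0; 0 0 0.6 0 0 0; -0.01 0 0.6 0 0 0; 0 0 0.6 0 0 0
```

View pics/t3.png

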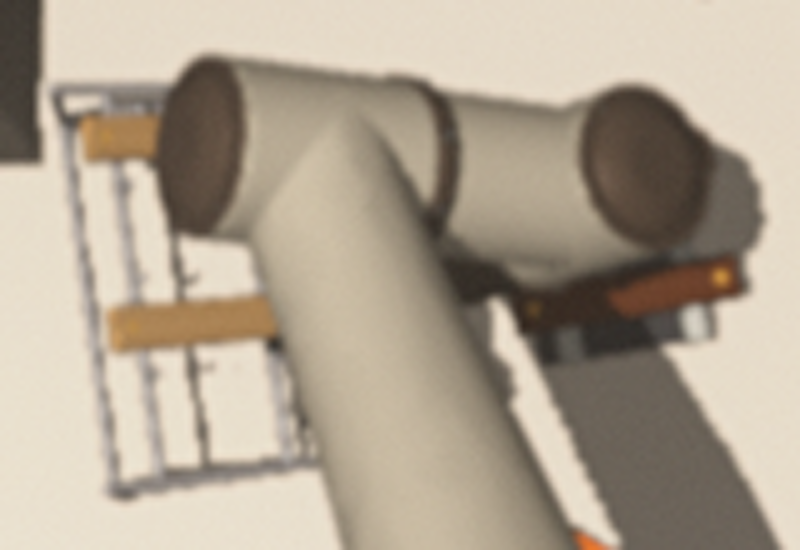

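The near dark slat's screws show at crop (533,309) and (722,277). The far dark slat is hidden by the arm.

```bash
python3 scr.py t3.npz .0965 533,309 722,277
```

```text
stand xy [[-0.0426, 0.0631], [-0.0426, -0.062]] mid [-0.0426  0.0005] yaw rel 90.01 d 0.1251
```

Emit:
jog_arm(plan="0.11 -0.01 0.15 0.01 0 0 -0.12; 0.1 -0.01 0.16 0.01 0 -0.01 -0.12; 0.11 -0.01 0.15 0.01 0 0 -0.12; 0 0 0.6 0 0 0 -0.12; 0 0 0.6 0 0 0 -0.12; 0 0 0.6 0 0 0 -0.12; 0 0 0.6 0 0 0 -0.12; 0 0 0.6 0 0 0 -0.12; 0 0 0.6 0 0 0 -0.12; 0 0 0 0 0 0 -0.12")

```text
time_s: 26.35
tcp_pos: [0.5023, 0.2506, 0.0562]
ee_rot: [[0.118, -0.99, -0.075], [-0.841, -0.14, 0.523], [-0.529, 0.002, -0.849]]
wrist_force: [-0.4, -0.1, 0.1]
gripper_width: 0.559
gripper_force: 0.0
```

Emit:
jog_arm(plan="0 0 0 0 0 0 0.2; 0 0 0 0 0 0 0.4; 0 0 0 0 0 0 0.6; 0 0 0 0 0 0 0.6; 0 0 0 0 0 0 0.6; 0 0 0 0 0 0 0.6; 0 0 0 0 0 0 0.6; 0 0 -0.3 0 0 0 0.6; 0 0 -0.9 0 0 0 0.6; 0 0 -0.9 0 0 0 0.6")

```text
time_s: 27.35
tcp_pos: [0.507, 0.2218, 0.103]
ee_rot: [[0.119, -0.99, -0.073], [-0.841, -0.139, 0.523], [-0.529, -0.001, -0.849]]
wrist_force: [0.8, -0.2, 0.3]
gripper_width: 0.343
gripper_force: 29.9
```

```bash
python3 go.py ".52 .12 .165 -82 0 5, .5624 -.0614 .14 -171.3 0 12, .5624 -.0614 .0905 -171.3 0 6"
```

```text
5
0.43 0.01 -0.85 0 0.8 0; 0.53 0.01 -0.8 0 0.8 0; 0.62 0.01 -0.74 0 0.79 0; 0.69 0.01 -0.67 -0.01 0.8 0; 0.76 0.01 -0.58 0 0.8 0
12
0.62 -0.06 0.08 0 0 0.93; 0.6 -0.13 0.09 0 0 0.93; 0.59 -0.21 0.08 0 0 0.93; 0.55 -0.29 0.08 0 0 0.93; 0.51 -0.35 0.09 0 0 0.93; 0.46 -0.42 0.08 0 0 0.93; 0.4 -0.48 0.08 0 0 0.93; 0.33 -0.52 0.09 0 0 0.93; 0.27 -0.56 0.08 0 0 0.93; 0.19 -0.59 0.08 0 0 0.93; 0.11 -0.61 0.09 0 0 0.93; 0.04 -0.62 0.08 0 0 0.93
6
0 0 0.33 0 0 0; 0 0 0.33 0 0 0; 0 0 0.33 0 0 0; 0 0 0.33 0 0 0; 0 0 0.33 0 0 0; -0.01 0 0.33 0 0 0
```

Emit:
jog_arm(plan="0.43 0.01 -0.85 0 0.8 0 0.6; 0.53 0.01 -0.8 0 0.8 0 0.6; 0.62 0.01 -0.74 0 0.79 0 0.6; 0.69 0.01 -0.67 -0.01 0.8 0 0.6; 0.76 0.01 -0.58 0 0.8 0 0.6; 0.62 -0.06 0.08 0 0 0.93 0.6; 0.6 -0.13 0.09 0 0 0.93 0.6; 0.59 -0.21 0.08 0 0 0.93 0.6; 0.55 -0.29 0.08 0 0 0.93 0.6; 0.51 -0.35 0.09 0 0 0.93 0.6")

```text
time_s: 28.35
tcp_pos: [0.5377, 0.0441, 0.1543]
ee_rot: [[-0.493, -0.87, 0.001], [-0.87, 0.493, 0.001], [-0.001, -0.001, -1.0]]
wrist_force: [0.0, 0.2, -0.9]
gripper_width: 0.335
gripper_force: 29.9
```

Emit:
jog_arm(plan="0.46 -0.42 0.08 0 0 0.93 0.6; 0.4 -0.48 0.08 0 0 0.93 0.6; 0.33 -0.52 0.09 0 0 0.93 0.6; 0.27 -0.56 0.08 0 0 0.93 0.6; 0.19 -0.59 0.08 0 0 0.93 0.6; 0.11 -0.61 0.09 0 0 0.93 0.6; 0.04 -0.62 0.08 0 0 0.93 0.6; 0 0 0 0 0 0 0.6; 0 0 0 0 0 0 0.6; 0 0 0 0 0 0 0.6")

```text
time_s: 29.35
tcp_pos: [0.5625, -0.0605, 0.14]
ee_rot: [[-0.988, -0.153, 0.001], [-0.153, 0.988, 0.001], [-0.001, 0.001, -1.0]]
wrist_force: [-0.4, -0.6, -0.6]
gripper_width: 0.345
gripper_force: 29.9
```

```bash
python3 go.py ".5624 -.0614 .0905 -171.3 0 6"; python3 shot.py t4
```

```text
6
0 -0.01 0.33 0 0 0; 0 0 0.33 0 0 0; 0.01 -0.01 0.33 0 0.01 0.01; 0 0 0.33 0 0 0; 0 -0.01 0.33 0 0 0; 0 -0.01 0.33 0 0 0
```

View pics/t4.png

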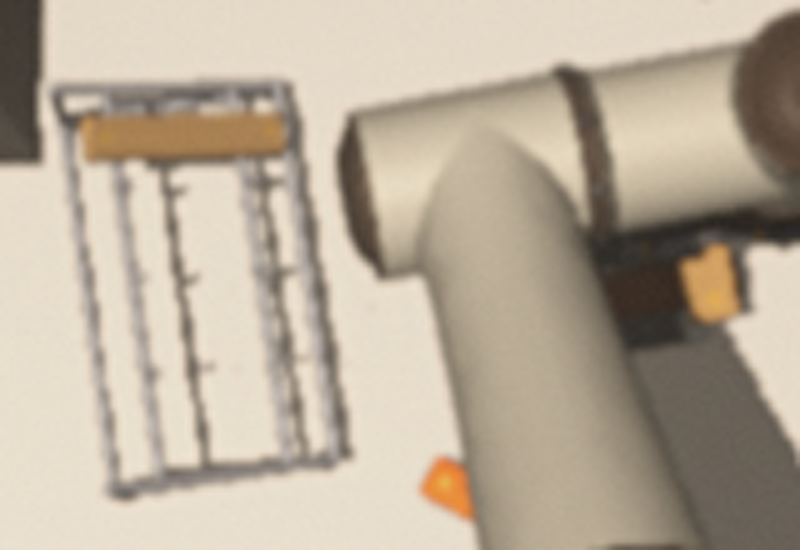

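The near end of the held pale slat shows at crop (712,285), with its bottom edge near (712,320). Only P2 remains in the rack.

```bash
python3 - <<'E'
from h import *
import sys; sys.path.insert(0,'.')
from fit import box,proj
c=r.get_calibration("top")
O=np.array([.5576,-.0203]);e=np.array([.9885,.1513]);g=np.array([-.1513,.9885])
for dx in(-.004,0,.004):
    q=O+(-.0005+dx)*e+(-.0405)*g   # y as currently held
    B=box(q[0],q[1],8.7,.14+.0242+.0018); u=proj(c,B)
    print(dx,((u-[220,165]+.5)*5-.5).round(0)[:4].tolist())
f=np.load("t4.npz")["p"].astype(int); print(f[222:234,361:364].tolist())
E
```

```text
-0.004 [[744.0, 324.0], [740.0, 326.0], [697.0, 332.0], [693.0, 334.0]]
0 [[743.0, 317.0], [739.0, 320.0], [696.0, 326.0], [692.0, 328.0]]
0.004 [[742.0, 311.0], [737.0, 313.0], [694.0, 319.0], [690.0, 321.0]]
[[[208, 160, 97], [212, 162, 98], [210, 161, 94]], [[212, 163, 93], [218, 167, 90], [218, 166, 91]], [[218, 166, 91], [224, 170, 84], [222, 169, 86]], [[217, 167, 93], [223, 169, 86], [223, 171, 89]], [[213, 163, 95], [216, 165, 94], [217, 168, 95]], [[206, 157, 95], [208, 158, 95], [208, 159, 95]], [[184, 140, 88], [186, 142, 89], [182, 139, 88]], [[137, 107, 75], [141, 113, 81], [139, 112, 86]], [[96, 86, 72], [102, 90, 78], [107, 96, 83]], [[89, 83, 77], [96, 89, 81], [103, 93, 86]], [[92, 86, 79], [98, 92, 82], [100, 94, 84]], [[100, 91, 82], [101, 93, 83], [105, 97, 86]]]
```

Emit:
jog_arm(plan="0 -0.01 0.33 0 0 0 0.6; 0 0 0.33 0 0 0 0.6; 0.01 -0.01 0.33 0 0.01 0.01 0.6; 0 0 0.33 0 0 0 0.6; 0 -0.01 0.33 0 0 0 0.6; 0 0 0.3 0 0 0 0.6; 0 0 0 0 0 0 0.6; 0 0 0 0 0 0 0.6; 0 0 0 0 0 0 0.6; 0 0 0 0 0 0 0.6")

```text
time_s: 30.4
tcp_pos: [0.5628, -0.0616, 0.0916]
ee_rot: [[-0.989, -0.15, 0.001], [-0.15, 0.989, 0.001], [-0.001, 0.001, -1.0]]
wrist_force: [-0.3, 0.3, -0.5]
gripper_width: 0.34
gripper_force: 29.9
```

Emit:
jog_arm(plan="0.06 0 0.05 0 0 0 0.6; 0.05 0 0.05 0 0 0 0.6; 0 0 0.05 0 0 0 0.6; 0 0 0 0 0 0 0.6; 0 0 0 0 0 0 0.6; 0 0 0 0 0 0 0.6; 0 0 0 0 0 0 0.6; 0 0 0 0 0 0 0.6; 0 0 0 0 0 0 0.6; 0 0 0 0 0 0 0.6")

```text
time_s: 31.4
tcp_pos: [0.5596, -0.0621, 0.0878]
ee_rot: [[-0.989, -0.15, -0.001], [-0.15, 0.989, 0.0], [0.001, 0.0, -1.0]]
wrist_force: [-3.0, 0.6, 5.4]
gripper_width: 0.342
gripper_force: 29.9
```

Emit:
jog_arm(plan="0 0 0.02 0 0 0 0.6; 0 0 0.02 0 0 0 0.6; 0 0 0 0 0 0 0.6; 0 0 0 0 0 0 0.6; 0 0 0 0 0 0 0.6; 0 0 0 0 0 0 0.6; 0 0 0 0 0 0 0.6; 0 0 0 0 0 0 0.6; 0 0 0 0 0 0 0.6; 0 0 0 0 0 0 0.6")

```text
time_s: 32.4
tcp_pos: [0.5596, -0.0621, 0.0878]
ee_rot: [[-0.989, -0.151, -0.0], [-0.151, 0.989, 0.0], [0.0, 0.0, -1.0]]
wrist_force: [-5.1, 1.4, 10.7]
gripper_width: 0.344
gripper_force: 29.9
```

Emit:
jog_arm(plan="0 0 -0.03 0 0 0 0.6; 0 0 -0.03 0 0 0 0.6; 0 0 0 0 0 0 0.6; 0 0 0 0 0 0 0.6; 0 0 0 0 0 0 0.6; 0 0 0 0 0 0 0.2; 0 0 0 0 0 0 -0.12; 0 0 0 0 0 0 -0.12; 0 0 0 0 0 0 -0.12; 0 0 0 0 0 0 -0.12")

```text
time_s: 33.4
tcp_pos: [0.5598, -0.0621, 0.0878]
ee_rot: [[-0.989, -0.15, -0.0], [-0.15, 0.989, 0.001], [0.0, 0.001, -1.0]]
wrist_force: [0.4, 1.4, 0.3]
gripper_width: 0.552
gripper_force: 0.0
```

```bash
python3 go.py ".5601 -.062 .14 -171.3 0 4, .60 .10 .165 -82 0 12, .635 .2123 .1339 -82 32 6, .6283 .2596 .0577 -82 32 6"
```

```text
4
0 0 -0.52 0 0 0; -0.01 0 -0.52 0 0 0; 0 0 -0.53 0 0 -0.01; 0 0 -0.52 0 0 0
12
-0.21 0.51 -0.08 0 0 -0.93; -0.28 0.49 -0.09 0 0 -0.93; -0.34 0.44 -0.08 0 0 -0.93; -0.39 0.39 -0.08 0 0 -0.93; -0.44 0.34 -0.08 0 0 -0.93; -0.48 0.28 -0.09 0 0 -0.93; -0.52 0.22 -0.08 0 0 -0.93; -0.53 0.14 -0.08 0 0 -0.93; -0.55 0.08 -0.09 0 0 -0.93; -0.56 0 -0.08 0 0 -0.93; -0.55 -0.06 -0.08 0 0 -0.93; -0.54 -0.14 -0.09 0 0 -0.93
6
-0.71 -0.34 0.21 0 -0.67 0; -0.69 -0.33 0.27 0 -0.66 0; -0.65 -0.34 0.34 0 -0.67 0; -0.63 -0.33 0.39 0 -0.66 0; -0.58 -0.34 0.46 0 -0.67 0; -0.54 -0.33 0.5 0 -0.67 0
6
0 0 0.6 0 0 0; 0 0 0.6 0 0 0; 0 0 0.6 0 0 0; 0 0 0.6 0 0 0; -0.01 0 0.6 0 0 0; 0 0 0.6 0 0 0
```

Emit:
jog_arm(plan="0 0 -0.52 0 0 0 -0.12; 0 0 -0.52 0 0 0 -0.12; 0 0 -0.53 0 0 0 -0.12; 0 0 -0.52 0 0 0 -0.12; -0.21 0.51 -0.08 0 0 -0.93 -0.12; -0.28 0.49 -0.09 0 0 -0.93 -0.12; -0.34 0.44 -0.08 0 0 -0.93 -0.12; -0.39 0.39 -0.08 0 0 -0.93 -0.12; -0.44 0.34 -0.08 0 0 -0.93 -0.12; -0.48 0.28 -0.09 0 0 -0.93 -0.12")

```text
time_s: 34.4
tcp_pos: [0.5802, 0.0194, 0.1541]
ee_rot: [[-0.594, -0.805, 0.001], [-0.805, 0.594, 0.001], [-0.001, -0.001, -1.0]]
wrist_force: [0.5, 0.3, -0.2]
gripper_width: 0.561
gripper_force: 0.0
```

Emit:
jog_arm(plan="-0.52 0.22 -0.08 0 0 -0.93 -0.12; -0.53 0.14 -0.08 0 0 -0.93 -0.12; -0.55 0.08 -0.09 0 0 -0.93 -0.12; -0.56 0 -0.08 0 0 -0.93 -0.12; -0.55 -0.06 -0.08 0 0 -0.93 -0.12; -0.54 -0.14 -0.09 0 0 -0.93 -0.12; -0.71 -0.34 0.21 0 -0.67 0 -0.12; -0.69 -0.33 0.27 0 -0.66 0 -0.12; -0.65 -0.34 0.34 0 -0.67 0 -0.12; 0 0 0 0 0 0 -0.12")

```text
time_s: 35.4
tcp_pos: [0.6187, 0.1557, 0.1498]
ee_rot: [[0.131, -0.991, -0.037], [-0.952, -0.136, 0.275], [-0.277, -0.0, -0.961]]
wrist_force: [-0.6, -0.6, -0.9]
gripper_width: 0.558
gripper_force: 0.0
```

```bash
python3 - <<'E'
from meas import *
c=r.get_calibration("top"); p=np.load("t4.npz")["p"].astype(float); nn=np.array([.0746,-.5264,.8469]); k=nn@[.5609,.2527,.0808]
h=cv2.cvtColor(np.load("t4.npz")["p"],cv2.COLOR_RGB2HSV)
m=np.zeros(p.shape[:2],np.uint8); m[182:202,230:282]=1
def comp(p0,roi):
    q=cv2.cvtColor(p0,cv2.COLOR_RGB2HSV).astype(int); mm=np.zeros(q.shape[:2],bool); mm[roi]=1
    kk=mm&(q[:,:,1]>90)&(q[:,:,0]<25); return hit(c,np.argwhere(kk)[:,::-1],nn,k).mean(0)
p0=np.load("top0.npz")["p"]
print("P2",comp(np.load("t4.npz")["p"],np.s_[182:202,230:282]).round(4),"P2 then",comp(p0,np.s_[182:201,230:282]).round(4),"D2",comp(p0,np.s_[203:219,232:284]).round(4),"P1",comp(p0,np.s_[220:238,236:288]).round(4))
E
python3 go.py ".635 .2123 .1339 -82 32 3"; python3 shot.py t5
```

```text
P2 [0.6252 0.2623 0.0811] P2 then [0.6253 0.2622 0.0811] D2 [0.5612 0.2528 0.0809] P1 [0.5029 0.2446 0.0809]
3
-0.63 -0.32 0.4 0 -0.66 -0.01; -0.59 -0.32 0.46 -0.01 -0.66 0; -0.55 -0.32 0.51 0 -0.67 -0.01
```

View pics/t5.png

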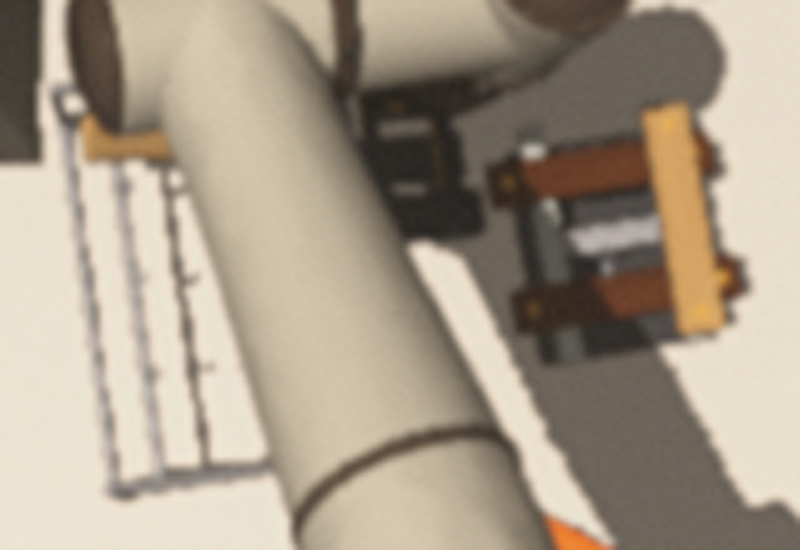

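```bash
python3 go.py ".6322 .2235 .1343 -82 32 4, .6255 .2708 .058 -82 32 6"; python3 - <<'E'
from meas import *
from fit import *
import cv2
c=r.get_calibration("top"); p=np.load("t5.npz")["p"]; O=np.array([.5576,-.0203]);e=np.array([.9885,.1513]);g=np.array([-.1513,.9885])
q=cv2.cvtColor(p,cv2.COLOR_RGB2HSV).astype(int); m=np.zeros(p.shape[:2],bool); m[180:236,343:368]=1
k=m&(q[:,:,1]>75)&(q[:,:,0]<25)&(q[:,:,2]>165)
ctr=O-.0414*g-.0005*e
for yw in(7.7,8.7,9.7): print(yw,np.round(fit(p,c,k.astype(float),ctr[0],ctr[1],yw,.1115),4))
E
python3 scr.py t5.npz .0965 505,184 710,150
```

```text
4
-0.59 -0.23 0.33 0 -0.5 0; -0.56 -0.23 0.38 0 -0.5 -0.01; -0.54 -0.24 0.41 -0.01 -0.51 0; -0.51 -0.23 0.45 0 -0.5 -0.01
6
0 0 0.6 0 0 0; 0 0 0.6 0 0 0; 0 0 0.6 0 0 0; 0 0 0.6 0 0 0; 0 0 0.6 0 0 0; 0 0 0.6 0 0 0
7.7 [ 1.389020e+02  0.000000e+00 -4.000000e-03  5.401373e+02  4.030000e+02]
8.7 [ 1.392627e+02 -1.000000e-03 -2.000000e-03  5.416745e+02  4.030000e+02]
9.7 [ 1.408078e+02 -1.000000e-03 -2.000000e-03  5.434471e+02  4.030000e+02]
stand xy [[0.0408, 0.0664], [0.041, -0.0705]] mid [ 0.0409 -0.002 ] yaw rel 90.06 d 0.1369
```

Emit:
jog_arm(plan="-0.59 -0.23 0.33 0 -0.5 0 -0.12; -0.56 -0.23 0.38 0 -0.5 -0.01 -0.12; -0.54 -0.24 0.41 -0.01 -0.51 0 -0.12; -0.51 -0.23 0.45 0 -0.5 -0.01 -0.12; 0 0 0.1 0 0 0 -0.12; 0 0 0.5 0 0 0 -0.12; 0 0 0.6 0 0 0 -0.12; 0 0 0.6 0 0 0 -0.12; 0 0 0.6 0 0 0 -0.12; 0 0 0 0 0 0 -0.12")

```text
time_s: 36.45
tcp_pos: [0.6249, 0.2571, 0.08]
ee_rot: [[0.118, -0.99, -0.08], [-0.839, -0.142, 0.525], [-0.531, 0.005, -0.847]]
wrist_force: [-1.1, -1.6, 0.1]
gripper_width: 0.565
gripper_force: 0.0
```

```bash
python3 go.py ".6255 .2708 .058 -82 32 2"; python3 - <<'E'
from meas import *
p=np.load("t5.npz")["p"].astype(int)
print("D2 left",(p[196:207,316:328,0]-0).tolist()); print("D1 left",(p[221:232,321:332,0]).tolist())
E
```

```text
2
0.01 -0.05 0.51 0.02 0 0; 0 -0.06 0.52 0.03 0.01 0
D2 left [[105, 104, 102, 98, 86, 69, 56, 69, 110, 149, 159, 150], [101, 91, 86, 79, 67, 57, 50, 63, 90, 113, 119, 111], [96, 75, 66, 59, 55, 53, 53, 60, 78, 100, 100, 100], [97, 70, 57, 56, 58, 58, 56, 58, 75, 95, 102, 102], [97, 69, 55, 57, 70, 77, 71, 61, 71, 88, 100, 99], [97, 74, 56, 61, 75, 90, 82, 62, 64, 79, 94, 99], [90, 74, 57, 58, 70, 77, 76, 60, 53, 64, 80, 92], [81, 76, 60, 54, 56, 65, 63, 55, 51, 57, 64, 83], [74, 80, 63, 52, 53, 52, 55, 53, 52, 54, 58, 72], [72, 85, 68, 54, 55, 56, 56, 52, 49, 50, 58, 75], [69, 88, 81, 70, 72, 69, 61, 51, 48, 51, 61, 77]]
D1 left [[109, 105, 104, 89, 65, 53, 53, 55, 66, 74, 76], [106, 100, 90, 79, 62, 56, 54, 54, 58, 61, 61], [101, 85, 70, 64, 59, 54, 53, 55, 57, 55, 56], [95, 71, 59, 57, 56, 60, 58, 55, 57, 56, 55], [97, 72, 57, 56, 64, 72, 68, 59, 56, 55, 55], [99, 75, 60, 58, 74, 88, 79, 64, 56, 57, 57], [100, 77, 60, 58, 71, 85, 78, 65, 53, 58, 54], [103, 84, 63, 58, 59, 71, 68, 57, 56, 58, 57], [104, 90, 65, 55, 55, 59, 58, 58, 56, 57, 59], [105, 93, 68, 56, 57, 59, 56, 54, 56, 57, 62], [106, 98, 78, 71, 70, 67, 57, 53, 53, 59, 71]]
```

Emit:
jog_arm(plan="0.01 -0.04 0.34 0.02 0 0 -0.12; 0 -0.04 0.34 0.02 0 0 -0.12; 0 -0.03 0.35 0.01 0 0 -0.12; 0 0 0 0 0 0 0.2; 0 0 0 0 0 0 0.4; 0 0 0 0 0 0 0.6; 0 0 0 0 0 0 0.6; 0 0 0 0 0 0 0.6; 0 0 0 0 0 0 0.6; 0 0 0 0 0 0 0.6")

```text
time_s: 37.45
tcp_pos: [0.6281, 0.2695, 0.0618]
ee_rot: [[0.119, -0.991, -0.068], [-0.839, -0.137, 0.527], [-0.531, -0.006, -0.847]]
wrist_force: [-0.8, -2.8, 6.1]
gripper_width: 0.342
gripper_force: 29.9
```

```bash
python3 -c "
from h import *
s=r.sense();print(s['wrist_force'],s['joints'])"; python3 go.py ".6355 .21 .150 -82 32 5, .60 .12 .165 -82 0 5"
```

```text
[-0.82092054 -2.80802673  6.06713553] [ 20.53052099  35.83083575   5.52305993 -37.68140297 -57.83910552
   7.52931445]
5
0.03 0 -0.85 -0.01 0 0; 0.03 0.01 -0.86 -0.01 0.01 0; 0.04 0 -0.85 -0.01 0 0.01; 0.03 0.01 -0.85 -0.01 0 0; 0.03 0 -0.85 0 0 0
5
0.51 0.38 -0.46 0 0.8 0; 0.55 0.38 -0.4 0 0.8 0; 0.6 0.39 -0.34 0 0.8 0; 0.63 0.38 -0.26 0 0.8 0; 0.66 0.38 -0.2 -0.01 0.8 0
```

Emit:
jog_arm(plan="0 0 -0.2 0 0 0 0.6; 0.03 0 -0.6 -0.01 0 0 0.6; 0.03 0.01 -0.86 -0.01 0.01 0 0.6; 0.04 0 -0.85 -0.01 0 0.01 0.6; 0.03 0.01 -0.85 -0.01 0 0 0.6; 0.03 0 -0.85 0 0 0 0.6; 0.51 0.38 -0.46 0 0.8 0 0.6; 0.55 0.38 -0.4 0 0.8 0 0.6; 0.6 0.39 -0.34 0 0.8 0 0.6; 0.63 0.38 -0.26 0 0.8 0 0.6")

```text
time_s: 38.45
tcp_pos: [0.607, 0.1378, 0.1613]
ee_rot: [[0.138, -0.99, -0.013], [-0.985, -0.138, 0.107], [-0.108, -0.002, -0.994]]
wrist_force: [-0.1, 0.4, -1.6]
gripper_width: 0.344
gripper_force: 29.8
```

```bash
python3 go.py ".60 .12 .165 -82 0 2, .5513 .0218 .145 -171.3 0 12"
```

```text
2
0.32 0.19 -0.11 -0.01 0.39 0; 0.33 0.19 -0.09 -0.01 0.38 0
12
0.3 0.21 0.07 0 0 0.93; 0.33 0.16 0.06 0 0 0.93; 0.34 0.12 0.07 0 0 0.93; 0.36 0.08 0.07 0 0 0.93; 0.36 0.03 0.06 0 0 0.93; 0.37 -0.02 0.07 0 0 0.93; 0.36 -0.07 0.07 0 0 0.93; 0.34 -0.11 0.06 0 0 0.93; 0.34 -0.15 0.07 0 0 0.93; 0.3 -0.2 0.07 0 0 0.93; 0.28 -0.24 0.06 0 0 0.93; 0.25 -0.27 0.07 0 0 0.93
```

Emit:
jog_arm(plan="0.32 0.19 -0.11 -0.01 0.39 0 0.6; 0.33 0.19 -0.09 -0.01 0.38 0 0.6; 0.3 0.21 0.07 0 0 0.93 0.6; 0.33 0.16 0.06 0 0 0.93 0.6; 0.34 0.12 0.07 0 0 0.93 0.6; 0.36 0.08 0.07 0 0 0.93 0.6; 0.36 0.03 0.06 0 0 0.93 0.6; 0.37 -0.02 0.07 0 0 0.93 0.6; 0.36 -0.07 0.07 0 0 0.93 0.6; 0.34 -0.11 0.06 0 0 0.93 0.6")

```text
time_s: 39.45
tcp_pos: [0.5671, 0.0549, 0.1505]
ee_rot: [[-0.787, -0.617, -0.003], [-0.617, 0.787, 0.004], [-0.0, 0.005, -1.0]]
wrist_force: [0.5, 0.4, -0.2]
gripper_width: 0.342
gripper_force: 29.8
```

Emit:
jog_arm(plan="0.34 -0.15 0.07 0 0 0.93 0.6; 0.3 -0.2 0.07 0 0 0.93 0.6; 0.28 -0.24 0.06 0 0 0.93 0.6; 0.25 -0.27 0.07 0 0 0.93 0.6; 0 0 0.3 0 0 0 0.6; 0 0 0.3 0 0 0 0.6; 0 0 0.3 0 0 0 0.6; 0 0 0.2 0 0 0 0.6; 0 0 0 0 0 0 0.6; 0 0 0 0 0 0 0.6")

```text
time_s: 40.45
tcp_pos: [0.5512, 0.0232, 0.1157]
ee_rot: [[-0.988, -0.152, -0.003], [-0.152, 0.988, 0.004], [0.003, 0.005, -1.0]]
wrist_force: [0.4, -0.0, -1.0]
gripper_width: 0.34
gripper_force: 29.8
```

```bash
python3 go.py ".5513 .0218 .097 -171.3 0 3"; python3 shot.py t6
```

```text
3
0 -0.02 0.25 0.01 -0.01 0; 0 -0.02 0.25 0.01 0 0; 0 -0.02 0.25 0.01 -0.01 0.01
```

View pics/t6.png

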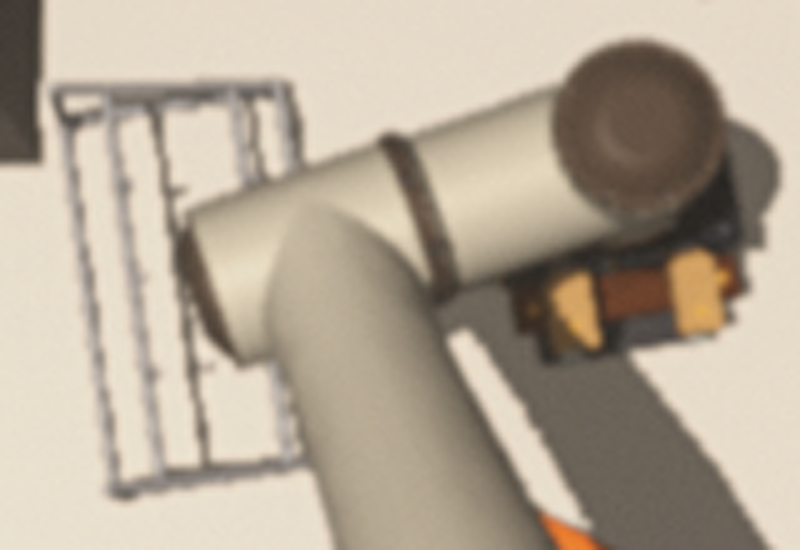

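The held pale slat's near end is at crop (578,345), and P1's is at (703,330).

```bash
python3 - <<'E'
from h import *
from fit import box,proj
c=r.get_calibration("top"); O=np.array([.5576,-.0203]);e=np.array([.9885,.1513]);g=np.array([-.1513,.9885])
f=np.load("t6.npz")["p"].astype(int)
for nm,y,zt,cols in(("P2",.0440,.1376,(334,335,336)),("P1",-.0414,.1115,(359,360,361))):
    q=O-.0005*e+y*g; u=proj(c,box(q[0],q[1],8.7,zt))
    L=np.linalg.norm(u[0]-u[4])/150
    for co in cols:
        t=(co-u[1,0])/(u[3,0]-u[1,0]); bot=u[1,1]+t*(u[3,1]-u[1,1])
        v=f[225:242,co,0]-f[225:242,co,2]; hi=v.max(); lo=10; th=(hi+lo)/2
        i=np.where(v>th)[0].max(); edge=225+i+(v[i]-th)/(v[i]-v[i+1])
        print(nm,co,"pred",bot.round(2),"obs",edge.round(2),"mm fwd",((bot-edge)/L).round(1))
E
```

```text
P2 334 pred 234.87 obs 231.72 mm fwd 10.0
P2 335 pred 234.7 obs 232.2 mm fwd 7.9
P2 336 pred 234.53 obs 233.05 mm fwd 4.7
P1 359 pred 231.14 obs 230.82 mm fwd 1.0
P1 360 pred 230.97 obs 230.67 mm fwd 1.0
P1 361 pred 230.8 obs 230.76 mm fwd 0.1
```

Emit:
jog_arm(plan="0 -0.02 0.2 0.01 -0.01 0 0.6; 0 -0.02 0.2 0.01 0 0 0.6; 0 -0.02 0.2 0.01 -0.01 0.01 0.6; 0 0 0.12 0 0 0 0.6; 0 0 0 0 0 0 0.6; 0 0 0 0 0 0 0.6; 0 0 0 0 0 0 0.6; 0 0 0 0 0 0 0.6; 0 0 0 0 0 0 0.6; 0 0 0 0 0 0 0.6")

```text
time_s: 41.5
tcp_pos: [0.5513, 0.0216, 0.098]
ee_rot: [[-0.989, -0.15, 0.001], [-0.15, 0.989, 0.001], [-0.001, 0.001, -1.0]]
wrist_force: [1.0, 0.8, -0.8]
gripper_width: 0.343
gripper_force: 29.8
```

```bash
python3 shot.py t7; python3 - <<'E'
from h import *
from fit import box,proj
c=r.get_calibration("top"); O=np.array([.5576,-.0203]);e=np.array([.9885,.1513]);g=np.array([-.1513,.9885])
f=np.load("t7.npz")["p"]; zt=.098+.0201+.0018
q=O-.0005*e+.0425*g; u=proj(c,box(q[0],q[1],8.7,zt)); print(u[:4].round(1).tolist())
for a in(0,2): print(f[226:240,329:341,a].tolist())
E
```

```text
[[339.8, 234.0], [339.2, 234.3], [330.5, 235.5], [330.0, 235.9]]
[[92, 141, 187, 203, 212, 212, 212, 210, 194, 147, 103, 99], [82, 119, 152, 179, 205, 213, 212, 213, 200, 164, 113, 95], [76, 93, 114, 151, 193, 212, 216, 214, 208, 176, 114, 86], [74, 85, 97, 123, 170, 204, 218, 215, 211, 182, 114, 68], [72, 84, 93, 102, 138, 187, 217, 220, 214, 185, 117, 60], [69, 85, 91, 93, 114, 164, 203, 212, 213, 189, 127, 61], [65, 83, 92, 92, 101, 132, 165, 188, 207, 197, 141, 76], [61, 78, 91, 94, 94, 101, 122, 156, 190, 190, 147, 83], [58, 75, 87, 93, 90, 89, 96, 120, 148, 147, 114, 68], [54, 66, 77, 83, 86, 86, 87, 87, 90, 85, 74, 65], [51, 57, 68, 79, 85, 86, 88, 83, 78, 74, 75, 84], [67, 66, 74, 84, 89, 94, 95, 96, 93, 93, 96, 99], [90, 90, 95, 98, 99, 100, 103, 105, 106, 106, 107, 107], [106, 104, 106, 104, 107, 108, 106, 107, 107, 107, 106, 108]]
[[50, 68, 88, 94, 100, 100, 100, 99, 92, 69, 47, 42], [45, 59, 72, 84, 96, 102, 101, 102, 94, 76, 53, 40], [44, 51, 58, 72, 90, 97, 103, 102, 97, 81, 53, 42], [44, 45, 52, 60, 76, 90, 99, 101, 100, 85, 57, 41], [43, 47, 52, 51, 61, 75, 89, 100, 103, 85, 59, 42], [43, 48, 49, 48, 49, 61, 78, 94, 101, 87, 67, 44], [44, 47, 49, 51, 49, 53, 68, 83, 98, 94, 72, 47], [42, 46, 50, 50, 49, 50, 58, 72, 89, 90, 75, 50], [41, 46, 48, 52, 51, 51, 54, 62, 71, 72, 62, 46], [42, 45, 48, 54, 61, 61, 62, 60, 56, 51, 52, 51], [41, 45, 51, 61, 67, 72, 74, 69, 64, 59, 62, 69], [55, 54, 60, 71, 75, 79, 81, 81, 79, 77, 79, 82], [73, 75, 78, 81, 83, 82, 85, 86, 87, 89, 87, 87], [88, 86, 87, 84, 87, 88, 86, 88, 88, 87, 87, 89]]
```

Emit:
jog_arm(plan="0.04 0 0.05 0 0 0 0.6; 0 0 0.05 0 0 0 0.6; 0 0 0.04 0 0 0 0.6; 0 0 0 0 0 0 0.6; 0 0 0 0 0 0 0.6; 0 0 0 0 0 0 0.6; 0 0 0 0 0 0 0.6; 0 0 0 0 0 0 0.6; 0 0 0 0 0 0 0.6; 0 0 0 0 0 0 0.6")

```text
time_s: 42.55
tcp_pos: [0.5502, 0.0214, 0.0944]
ee_rot: [[-0.989, -0.15, 0.0], [-0.15, 0.989, 0.001], [-0.0, 0.001, -1.0]]
wrist_force: [-0.1, -0.0, 0.6]
gripper_width: 0.342
gripper_force: 29.8
```

Emit:
jog_arm(plan="0 0 0.02 0 0 0 0.6; 0 0 0.01 0 0 0 0.6; 0 0 0 0 0 0 0.6; 0 0 0 0 0 0 0.6; 0 0 0 0 0 0 0.6; 0 0 0 0 0 0 0.6; 0 0 0 0 0 0 0.6; 0 0 0 0 0 0 0.6; 0 0 0 0 0 0 0.6; 0 0 0 0 0 0 0.6")

```text
time_s: 43.55
tcp_pos: [0.5502, 0.0214, 0.0937]
ee_rot: [[-0.989, -0.15, 0.0], [-0.15, 0.989, 0.001], [-0.0, 0.001, -1.0]]
wrist_force: [0.3, -0.5, -0.6]
gripper_width: 0.343
gripper_force: 29.8
```

Emit:
jog_arm(plan="0 0 0.02 0 0 0 0.6; 0 0 0.01 0 0 0 0.6; 0 0 0 0 0 0 0.6; 0 0 0 0 0 0 0.6; 0 0 0 0 0 0 0.6; 0 0 0 0 0 0 0.6; 0 0 0 0 0 0 0.6; 0 0 0 0 0 0 0.6; 0 0 0 0 0 0 0.6; 0 0 0 0 0 0 0.6")

```text
time_s: 44.55
tcp_pos: [0.5502, 0.0214, 0.0929]
ee_rot: [[-0.989, -0.15, 0.0], [-0.15, 0.989, 0.001], [-0.0, 0.001, -1.0]]
wrist_force: [0.5, 0.0, -1.6]
gripper_width: 0.341
gripper_force: 29.8
```

Emit:
jog_arm(plan="0 0 0.02 0 0 0 0.6; 0 0 0.01 0 0 0 0.6; 0 0 0 0 0 0 0.6; 0 0 0 0 0 0 0.6; 0 0 0 0 0 0 0.6; 0 0 0 0 0 0 0.6; 0 0 0 0 0 0 0.6; 0 0 0 0 0 0 0.6; 0 0 0 0 0 0 0.6; 0 0 0 0 0 0 0.6")

```text
time_s: 45.55
tcp_pos: [0.5502, 0.0214, 0.0922]
ee_rot: [[-0.989, -0.15, 0.0], [-0.15, 0.989, 0.001], [-0.0, 0.001, -1.0]]
wrist_force: [-1.0, 0.6, -0.6]
gripper_width: 0.346
gripper_force: 29.8
```

Emit:
jog_arm(plan="0 0 0.02 0 0 0 0.6; 0 0 0.01 0 0 0 0.6; 0 0 0 0 0 0 0.6; 0 0 0 0 0 0 0.6; 0 0 0 0 0 0 0.6; 0 0 0 0 0 0 0.6; 0 0 0 0 0 0 0.6; 0 0 0 0 0 0 0.6; 0 0 0 0 0 0 0.6; 0 0 0 0 0 0 0.6")

```text
time_s: 46.55
tcp_pos: [0.5502, 0.0214, 0.0914]
ee_rot: [[-0.989, -0.15, 0.0], [-0.15, 0.989, 0.001], [-0.0, 0.001, -1.0]]
wrist_force: [-0.3, -0.3, -1.3]
gripper_width: 0.341
gripper_force: 29.8
```

Emit:
jog_arm(plan="0 0 0.02 0 0 0 0.6; 0 0 0.02 0 0 0 0.6; 0 0 0 0 0 0 0.6; 0 0 0 0 0 0 0.6; 0 0 0 0 0 0 0.6; 0 0 0 0 0 0 0.6; 0 0 0 0 0 0 0.6; 0 0 0 0 0 0 0.6; 0 0 0 0 0 0 0.6; 0 0 0 0 0 0 0.6")

```text
time_s: 47.55
tcp_pos: [0.5502, 0.0214, 0.0904]
ee_rot: [[-0.989, -0.15, 0.0], [-0.15, 0.989, 0.001], [-0.0, 0.001, -1.0]]
wrist_force: [-1.0, 0.1, -1.6]
gripper_width: 0.339
gripper_force: 29.8
```

Emit:
jog_arm(plan="0 0 0.02 0 0 0 0.6; 0 0 0.02 0 0 0 0.6; 0 0 0 0 0 0 0.6; 0 0 0 0 0 0 0.6; 0 0 0 0 0 0 0.6; 0 0 0 0 0 0 0.6; 0 0 0 0 0 0 0.6; 0 0 0 0 0 0 0.6; 0 0 0 0 0 0 0.6; 0 0 0 0 0 0 0.6")

```text
time_s: 48.55
tcp_pos: [0.5502, 0.0214, 0.0894]
ee_rot: [[-0.989, -0.15, 0.0], [-0.15, 0.989, 0.001], [-0.0, 0.001, -1.0]]
wrist_force: [-0.0, 1.0, -0.2]
gripper_width: 0.342
gripper_force: 29.8
```

Emit:
jog_arm(plan="0 0 0.02 0 0 0 0.6; 0 0 0.01 0 0 0 0.6; 0 0 0 0 0 0 0.6; 0 0 0 0 0 0 0.6; 0 0 0 0 0 0 0.6; 0 0 0 0 0 0 0.6; 0 0 0 0 0 0 0.6; 0 0 0 0 0 0 0.6; 0 0 0 0 0 0 0.6; 0 0 0 0 0 0 0.6")

```text
time_s: 49.55
tcp_pos: [0.5503, 0.0215, 0.0889]
ee_rot: [[-0.989, -0.15, 0.001], [-0.15, 0.989, 0.001], [-0.001, 0.001, -1.0]]
wrist_force: [-2.7, 1.0, 4.7]
gripper_width: 0.342
gripper_force: 29.8
```

Emit:
jog_arm(plan="0 0 0 0 0 0 0.1; 0 0 0 0 0 0 -0.12; 0 0 0 0 0 0 -0.12; 0 0 0 0 0 0 -0.12; 0 0 -0.3 0 0 0 -0.12; 0 0 -0.7 0 0 0 -0.12; 0 0 -1 0 0 0 -0.12; 0 0 -1 0 0 0 -0.12; 0 0.5 -0.8 0 0 0 -0.12; 0 1 -0.5 0 0 0 -0.12")

```text
time_s: 50.55
tcp_pos: [0.5454, 0.058, 0.1987]
ee_rot: [[-0.989, -0.148, 0.004], [-0.148, 0.989, 0.001], [-0.004, 0.001, -1.0]]
wrist_force: [-0.3, 0.6, -0.8]
gripper_width: 0.559
gripper_force: 0.0
```

Emit:
jog_arm(plan="0.5 0.8 0 0 0 0 -0.12; 0.5 0.8 0 0 0 0 -0.12; 0.5 0.8 0 0 0 0 -0.12; 0.5 0.8 0 0 0 0 -0.12; 0.5 0.8 0 0 0 0 -0.12; 0.5 0.8 0 0 0 0 -0.12; 0.5 0.8 0 0 0 0 -0.12; 0 0.8 0 0 0 0 -0.12; 0 0.5 0 0 0 0 -0.12; 0 0 0 0 0 0 -0.12")

```text
time_s: 51.55
tcp_pos: [0.4323, 0.217, 0.1966]
ee_rot: [[-0.988, -0.152, 0.001], [-0.152, 0.988, 0.001], [-0.001, 0.001, -1.0]]
wrist_force: [-0.4, -0.7, -0.4]
gripper_width: 0.557
gripper_force: 0.0
```

```bash
python3 shot.py t8
```

```text
(no output)
```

View pics/t8.png

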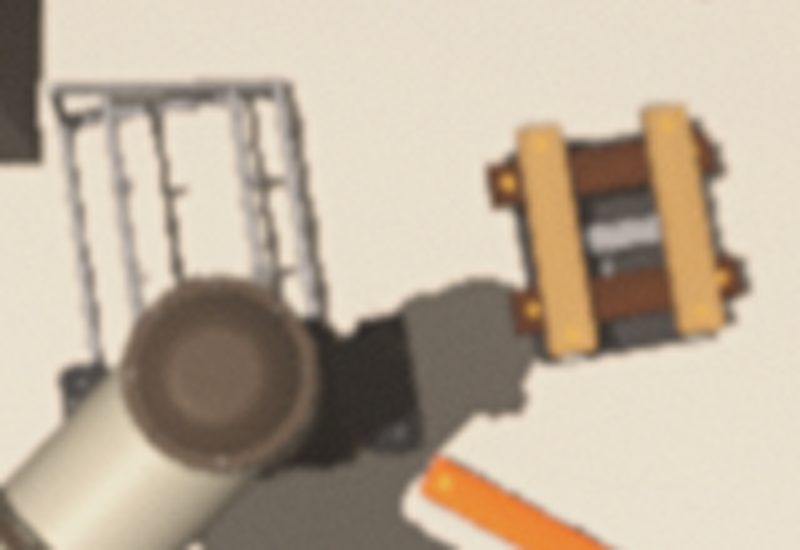

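All four slats lie crosswise. The pale slats' screws are at crop (541,143)/(572,333) and (668,122)/(700,311), and the dark slats' left screws are at (507,183) and (533,309).

```bash
python3 scr.py t8.npz .1115 541,143 572,333; python3 scr.py t8.npz .1115 668,122 700,311; python3 scr.py t8.npz .0965 507,183 533,309; python3 scr.py t8.npz .0965 700,149 723,277
```

```text
stand xy [[0.0611, 0.0404], [-0.0632, 0.043]] mid [-0.001   0.0417] yaw rel -1.22 d 0.1243
stand xy [[0.0613, -0.0437], [-0.063, -0.0407]] mid [-0.0009 -0.0422] yaw rel -1.4 d 0.1244
stand xy [[0.0413, 0.065], [-0.0426, 0.0631]] mid [-0.0007  0.0641] yaw rel 1.33 d 0.0839
stand xy [[0.0427, -0.0641], [-0.0427, -0.0627]] mid [ 0.     -0.0634] yaw rel -0.93 d 0.0854
```

```bash
python3 -c "
from station import r
print(r.finish_job())"
```

```text
the job is handed in; nothing more can be done
None
```

I stacked all four slats on the stand in the order asked and handed the job in at about 52 s; on the last top-camera picture they sit within about 2 mm of centre and 1.5° of square, and the highest reading while setting one down was about 12 N.

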